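# Bundle gauge cases in a clamp-stop stacking jig

### The arm

A 6-joint arm with a two-finger parallel gripper is mounted at the origin on the work surface. World frame = base frame: x ahead of the robot, y to its left, z up, the work surface at z = 0. Lengths are in mm, angles in rad, forces in N, time in s.
With the tool pointing down it reaches from about 250 to 775 mm from the base axis. Payload 4 kg.
Tool frame: the origin (TCP) lies at the centre of the arm's flange, where the gripper is bolted on; the fingertips stand 199 mm ahead of it and the grasp point (between the pads) lies 180 mm ahead of it (r.pinch_z is the z of the grasp point in the tool frame, in mm); z points along the fingers, y is the direction in which the jaws open and shut (so a half turn about z gives the same grasp; the last joint's range is limited). The gripper opens to 94 mm and grips with 3 to 60 N. Pads are 16 mm wide; open, the fingers measure 119 mm over their backs; the gripper's body (75 mm by 177 mm) begins 78 mm behind the grasp point.
Start: joints at [-1.314, 0.087, 1.371, -0, 1.684, -0.103], TCP at [193.642, -514.784, 404.706] pointing down, gripper open.
Joint ranges: [-3.1, 3.1], [-0.76, 2.03], [0.27, 2.55], [-1.08, 4.22], [0.17, 2.65], [-2.57, 2.57]. Speed limits (rad/s): [2.79, 2.79, 3.14, 3.14, 3.14, 3.14].

### API

Orientations are given as a 3x3 rotation matrix whose columns are the frame's x, y, z axes.
In Python, from plant import r gives the robot as it stands.
- The arm moves only by the tool servo_tool, never from a script. Its argument "deltas" is a list of rows, each a list of 7 numbers: the shift along the world's x, y, z in m, then the turn, a rotation vector about the world's x, y, z in rad, then the closure, from -1 (fully open) to 1 (shut), so that 0 is half open. In form: [[dx, dy, dz, rx, ry, rz, gripper], ...]. A call has 1 to 10 rows; each row is the pose to reach, as a shift and turn from the pose commanded when the call began; what a row does not reach only later rows make up. A row lasts 1/8 s, in which the tool goes at most 62.5 mm and 10.7 degrees, less where a joint would pass 70% of its speed; a pose out of reach is approached as far as the arm can. A call with a gripper value outside its range is refused whole. The fingers move at their own pace and stop on an object; "newtons" is the grip in N (left out, the last holds). Time passes only in rows, so rows that repeat a pose let the fingers close. It gives the time, the measured TCP pose, the force and the opening at its end, in the units of the state.
- r.get_obs(): the state, without advancing time (a new reading comes with each control period).
- r.camera(name): name is "scene" or "top" or "wrist"; returns a dict with "image" (420x560x3 uint8, red, green, blue), "range_z" (420x560 float32, mm along the optical axis (not along the pixel's ray), 0 where there is no reading), "fx", "fy", "cx", "cy" (pixels), "k1" (the pictures are not rectified: a ray, as slopes to the right and down, at radius r is drawn at 1 + k1 r^2 times it, then the intrinsics apply), "eye" and "orientation" of the camera in the world. Camera axes: x right, y up, looking along -z (the intrinsics and any distortion apply to the point x, -y, -z); pixel columns grow to the right and rows downward; lengths in mm; the calibration is good to about 2 mm. A picture is of the moment at which its call begins.
- r.finish_job(): hands the job in, once; it reports no verdict.
The state is a dict: "clock": time; "joint_pos": joint angles; "qvel": joint speeds; "joint_efforts": joint torques, N m; "tcp_pos": TCP position; "orientation": TCP orientation; "wrist_force": force on the tool from outside, world axes, zero at the start; "moment": the same for the moment, N m; "width": finger opening in mm.
Only numpy, scipy, OpenCV 4.12 (cv2) and the standard library are available. Lean on these libraries where they do the work, as an engineer would, in place of code of your own. Each camera call takes 0.05 s, during which the arm holds its last target.

### The job

Make up one bundle in the stacking jig: turn the clamp knob to free the sliding stop and slide it back so that a case fits, then stack all the aluminium cases that are there (the deep one at the bottom, the slim ones on it in any order) squarely, with their long sides along the jig, in one aligned pile that stands centred on the board between the two stops. Then slide the stop up snugly against the pile and turn the knob back until the stop is locked; leave the other things on the table alone.

Things in the scene. Friction and masses are not known exactly. Their poses are not given: they have to be found in the camera images.
- jig: Stacking jig fixed to the table (place and yaw vary): plywood board 110 mm (x) by 310 mm (y), 12 mm thick, from y = -85 to +225 mm. Origin: on the table, under the middle of the place for the pile. Its y axis is the slide direction. A fixed aluminium end stop (56 mm wide in x, 12 mm thick, 100 mm high above the board) has its face at y = -70 mm; there are no side walls. A like sliding stop faces it from the +y side.
- pile_place (a point): Point on the top face of the jig's board (12 mm above the table), 70 mm from the fixed stop's face: where the centre of the pile's underside belongs. Axes as the jig's: the pile's long side (140 mm) goes along y, z is up.
- stop (a joint): Sliding stop of the jig, slides along the jig's +y to open, 0 to 0.085 m. Clear gap between the two stop faces = 100 mm + this value (0.040 when just touching a 140 mm case). It starts clamped at a gap too narrow for a case. Freed, it slides with about 2 N; clamped, the knob holds it against some 12 N.
- stop_face (a point): Centre of the sliding stop's face, 50 mm above the board, axes as the jig's. Behind the face (+y): stop plate 56 mm wide, 12 mm thick, top 101 mm above the board; then a grey carriage block 56 mm wide, its top 35 mm above the board, from y = +12 to +104 mm, that carries the clamp knob 80 mm behind the face. The stop can be slid by holding the knob.
- clamp (a joint): Clamp knob on the sliding stop's carriage, turns about the vertical: 0 = fully tight (stop locked), 1.4 rad = fully free, growing anticlockwise seen from above; it stays where it is left. The clamp begins to grip below about 0.75 rad and holds properly near 0. Turning takes about 0.25 N m.
- clamp_grip (a point): Point on the knob's axis at the height to grip it, 59.5 mm above the board. The knob's handle is a black bar 62 mm long (this point's x axis), 14 mm wide (y) and 28 mm high, from 16 mm below to 12 mm above this point.
- deep_case: The one deep aluminium case, always present: box 56 (x) x 140 (y) x 40 (z) mm, about 0.35 kg, black corners. Origin: centre of its underside as it lies at the start; long side along its y, z up. Either way up or round will do in the pile.
- deep_mid (a point): Point at the middle of the deep case (20 mm above its underside).
- slim_case_1: One of up to three equal slim aluminium cases (2 or 3 are present, None if absent): flat box 56 (x) x 140 (y) x 24 (z) mm, about 0.22 kg, black corners, flat top and bottom. Origin: centre of its underside as it lies at the start; long side along its y, z up. Which way up or which way round it is piled does not matter.
- slim_case_2: One of up to three equal slim aluminium cases (2 or 3 are present, None if absent): flat box 56 (x) x 140 (y) x 24 (z) mm, about 0.22 kg, black corners, flat top and bottom. Origin: centre of its underside as it lies at the start; long side along its y, z up. Which way up or which way round it is piled does not matter.
- slim_case_3: One of up to three equal slim aluminium cases (2 or 3 are present, None if absent): flat box 56 (x) x 140 (y) x 24 (z) mm, about 0.22 kg, black corners, flat top and bottom. Origin: centre of its underside as it lies at the start; long side along its y, z up. Which way up or which way round it is piled does not matter.
- slim_mid_1 (a point): Point at the middle of slim case 1 (12 mm above its underside).
- slim_mid_2 (a point): Point at the middle of slim case 2 (12 mm above its underside).
- slim_mid_3 (a point): Point at the middle of slim case 3 (12 mm above its underside).
- cable_reel: Bystander: small blue cable reel with yellow cable lying flat, 124 mm across, 60 mm high. Leave alone. Origin under its centre.
- hard_case: Bystander: black plastic hard case 100 x 150 x 55 mm. Leave alone. Origin under its centre.
- desk_fan: Bystander: small green and white desk fan, 90 mm foot, 150 mm high. Leave alone. Origin under its foot.
- tape_roll: Bystander: roll of paper tape lying flat, 100 mm across, 48 mm high. Leave alone. Origin under its centre.
There are look-alikes about, which are no part of the job. Leave any blue or orange look-alike of the slim_case_1 alone.

How it is judged:
By the outcome, as a careful person would: the job done as asked, in the order asked, and still so for the second after the job is handed in, with the robot touching nothing.
Of slim_case_1, slim_case_2, slim_case_3 only 2 to 3 are there at a start; the rules pass over those that are not, and their reading is None.
At some moment in a run one of deep_case, slim_case_1, slim_case_2, slim_case_3 may be knocked a few centimetres aside while the robot is not near it.
Once in a run the grip may slacken for a moment while it holds something.
It also fails if it takes over 210 s, if anything falls off the work surface, if the arm or the gripper's body presses on something with over 40 N, if the wrist force passes 120 N, or if a joint passes its speed limit or range.

## Working session

There is one attempt and no reset: what is moved stays moved. The work goes in short steps, Python scripts to look and compute and a tool call to move; the robot and the scene stay as the last step left them, time stands still between calls to the robot, and variables do not carry over. Pictures are saved under pics/ and viewed, and the job is handed in when it is done.

Besides the shell and the picture viewer there is one more tool, called after ">>>" by a JSON object that holds its "api" and its "payload". servo_tool: Moves the arm, as the interface text tells. Its arguments: {"type":"object","properties":{"deltas":{"type":"array"},"newtons":{"type":"number"}},"required":["deltas"]}

```bash
ls; mkdir -p pics; cat > h.py <<'E'
import numpy as np, cv2
from plant import r
def snap(n,f):
    c=r.camera(n); cv2.imwrite('pics/'+f+'.png',c['image'][:,:,::-1]); np.savez('pics/'+f+'.npz',**{k:np.array(v) for k,v in c.items()}); return c
def load(f): return dict(np.load('pics/'+f+'.npz'))
def slopes(c,uv):
    uv=np.array(uv,float).reshape(-1,1,2)
    K=np.array([[c['fx'],0,c['cx']],[0,c['fy'],c['cy']],[0,0,1]],float)
    return cv2.undistortPoints(uv,K,np.array([float(c['k1']),0,0,0])).reshape(-1,2)
def ray(c,uv):
    s=slopes(c,uv); d=np.c_[s[:,0],-s[:,1],-np.ones(len(s))]
    return d@np.array(c['orientation']).T
def onplane(c,uv,z):
    d=ray(c,uv); e=np.array(c['eye']); t=(z-e[2])/d[:,2]; return e+d*t[:,None]
def pts(c,uv):
    uv=np.array(uv).reshape(-1,2); z=c['range_z'][uv[:,1].astype(int),uv[:,0].astype(int)]
    return np.array(c['eye'])+ray(c,uv)*z[:,None]
def cloud(c):
    v,u=np.mgrid[0:420,0:560]; p=pts(c,np.c_[u.ravel(),v.ravel()]).reshape(420,560,3); p[c['range_z']<=0]=np.nan; return p
E
python3 - <<'E'
from h import *
for n in('top','scene','wrist'):
    c=snap(n,n+'0'); print(n,c['eye'],c['fx'],c['k1'],c['orientation'])
o=r.get_obs();print(o)
E
```

```text
pics
top [ 392.80832637   18.87977732 1239.58216869] 493.81352993952925 -0.06566381302230209 [[-0.00864321  0.99275075 -0.11988012]
 [-0.99994908 -0.00795622  0.0062081 ]
 [ 0.0052093   0.11992768  0.99276896]]
scene [1069.90760836 -258.61975922 1067.23010711] 444.53690792812625 -0.0887519759402736 [[ 0.42845178 -0.77508853  0.46439944]
 [ 0.90352618  0.36277313 -0.22811421]
 [ 0.00833707  0.51733299  0.85574358]]
wrist [ 254.06563989 -492.04349144  383.66635871] 305.1753783971578 -0.034280948885726185 [[ 0.35267938  0.91131852  0.21240483]
 [-0.93574151  0.34401975  0.07770615]
 [-0.0022564  -0.22616137  0.97408724]]
{'clock': 0.15, 'joint_pos': array([-1.31411091e+00,  8.77847581e-02,  1.37189816e+00,  2.11910880e-05,
        1.68357780e+00, -1.03112308e-01]), 'qvel': array([ 0.00050091, -0.00201572, -0.00432033, -0.00089457, -0.00092666,
        0.00068896]), 'joint_efforts': array([ 1.81732506e-03, -3.40642369e+01, -3.02793396e+01,  7.18759233e-02,
        3.05505667e-02, -1.22723559e-04]), 'tcp_pos': array([ 193.61785269, -514.70457869,  403.77755791]), 'orientation': array([[ 9.35967267e-01,  3.52086797e-01, -4.03114806e-04],
       [ 3.52086975e-01, -9.35965887e-01,  1.61875872e-03],
       [ 1.92641864e-04, -1.65703665e-03, -9.99998609e-01]]), 'wrist_force': array([-0.44173823, -0.54992365,  0.66951573]), 'moment': array([ 0.01043983, -0.01773858, -0.00329192]), 'width': 94.080115276184}
```

View pics/top0.png

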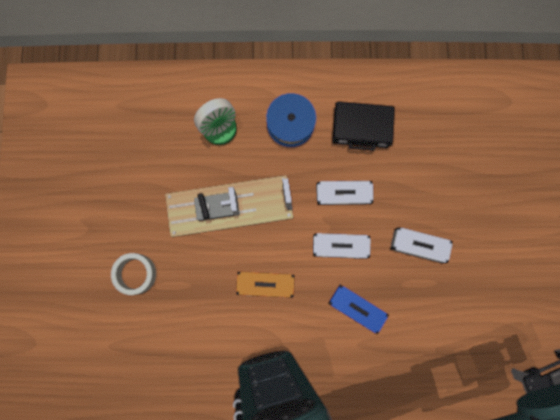

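View pics/scene0.png

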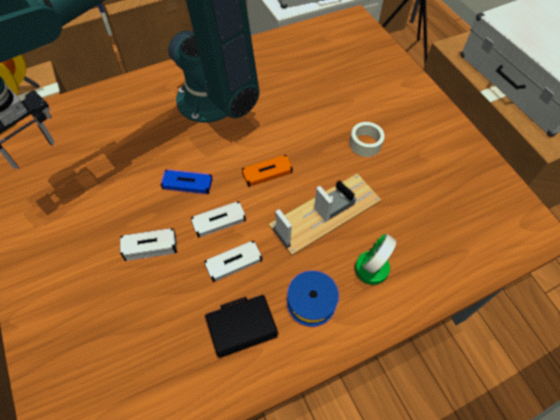

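The top view shows three silver cases at (345,192), (342,246) and (422,245). The jig is at (230,205) with its knob at (203,206). The blue and orange look-alikes are at (358,309) and (265,284). Next I measure them.

```bash
python3 - <<'E'
from h import *
c=load('top0'); P=cloud(c); im=c['image']
Z=P[...,2]
print('table z',np.nanmedian(Z[330:400,100:200]))
hsv=cv2.cvtColor(im,cv2.COLOR_RGB2HSV)
for (u,v) in [(345,192),(342,246),(422,245),(265,284),(358,309)]:
    w=Z[v-30:v+30,u-38:u+38]; m=(w>12)
    h=np.median(w[w>12]); 
    m=((Z>h-6)&(Z<h+8)).astype(np.uint8)
    n,l,st,ce=cv2.connectedComponentsWithStats(m)
    k=l[v,u] if l[v,u] else l[v+8,u]
    cn=max(cv2.findContours((l==k).astype(np.uint8),cv2.RETR_EXTERNAL,cv2.CHAIN_APPROX_NONE)[0],key=cv2.contourArea)
    Q=onplane(c,cn.reshape(-1,2),h)[:,:2].astype(np.float32)
    (cx,cy),(a,b),an=cv2.minAreaRect(Q)
    bx=cv2.boxPoints(((cx,cy),(a,b),an)); e=bx[1]-bx[0]; f=bx[2]-bx[1]; L=e if np.hypot(*e)>np.hypot(*f) else f
    print((u,v),'h',h,'ctr',cx,cy,'size',a,b,'long dir deg',np.degrees(np.arctan2(L[1],L[0])), hsv[v,u+12])
# jig
m=((Z>95)&(Z<120)); 
for s in [(232,198),(287,193)]:
    pass
n,l,st,ce=cv2.connectedComponentsWithStats(m.astype(np.uint8))
for k in range(1,n):
    if st[k,4]>20 and st[k,4]<2000: print(st[k],ce[k],P[l==k].mean(0))
m=((Z>55)&(Z<90)); 
n,l,st,ce=cv2.connectedComponentsWithStats(m.astype(np.uint8))
for k in range(1,n):
    if st[k,4]>20 and st[k,4]<2000: print('knob?',st[k],ce[k],P[l==k].mean(0))
big=cv2.resize(im[150:260,150:310],None,fx=5,fy=5,interpolation=cv2.INTER_CUBIC); cv2.imwrite('pics/jigbig.png',big[:,:,::-1])
E
```

```text
table z -0.18563566809802978
(345, 192) h 23.417973448148587 ctr 582.164794921875 -147.30984497070312 size 56.80613327026367 140.63543701171875 long dir deg -89.10135 [118  18 198]
(342, 246) h 23.83221266597343 ctr 451.7837219238281 -136.42041015625 size 141.271728515625 56.54943084716797 long dir deg 87.19208 [113  21 199]
(422, 245) h 39.83703335508994 ctr 450.4609375 -332.14862060546875 size 143.0292205810547 56.517616271972656 long dir deg 75.098694 [115  16 175]
(265, 284) h 23.90347294766559 ctr 358.73162841796875 53.0309944152832 size 140.03387451171875 56.24898147583008 long dir deg 86.563835 [ 16 166 178]
(358, 309) h 23.86076099556385 ctr 295.9405212402344 -173.8377685546875 size 141.02069091796875 57.52273941040039 long dir deg 56.33748 [110 168 167]
[194 105  41  29 278] [215.53597122 121.12589928] [742.12581607 165.60790011 109.26216764]
[283 179   8  25 132] [286.58333333 191.15909091] [ 5.72923038e+02 -5.22748304e-01  1.11042137e+02]
[228 187   9  25 137] [232.30656934 199.38686131] [554.56238597 124.85306134 112.11244563]
knob? [ 266   93   51   50 1872] [290.76121795 117.2590812 ] [765.88143083 -13.58893679  59.67848874]
knob? [335 102  59  40 789] [363.58174905 120.95690748] [ 756.47589547 -194.19747085   56.69522289]
knob? [203 116  33  21 188] [220.2393617  127.64361702] [735.62259236 158.20442261  76.98716629]
knob? [381 123  12  16  44] [386.59090909 130.75      ] [ 731.12900008 -250.53279353   56.89186111]
knob? [197 193  13  26 180] [203.00555556 205.9       ] [544.2010962  197.38305717  79.58839677]
knob? [221 201  10   6  41] [225.24390244 203.26829268] [551.12948296 145.50526649  71.55282658]
```

```bash
python3 - <<'E'
from h import *
c=load('top0'); P=cloud(c); Z=P[...,2]
np.set_printoptions(linewidth=250)
print(Z[170:240:3,160:300:5].round().astype(int))
E
```

```text
[[ -7   0   1  -1   1  -2   0   1  -1   2  -1   0   0   8  -2   0   1   2   1   1  -1  -2   1   0  -2  -2  -5   3]
 [ -2  -5   0   1  -1  -3   0   0  -1  -1  -3   1  -2  -1  -2   1  -3  -3  -1  -3   0   1  -2   2   0   1  -2  -1]
 [ -1   0   0  -2   0  -2  -3   0   0  -1  -1   0   2  -4   3  -4   2   2   0   2  -1  -2  -2  -1   2  11  -3  -3]
 [ -3  -2  -7   1  -2  -1   0   0   3  -7  -2  -1   3  -3   3   4  -1  -2  -4  -3  -3  11  11  12  12 116   0   2]
 [  0   0  -1   0   1   3   0   4   1  -2   1   2   2  -1   0   0   0   9  10  10  13  14   9  15   9 111  -3   1]
 [ -1  -5  -3   5  -2  -4   1   0   0   2  -1  -3   0  11  11  10  10   8  16  14  13  12  11  10  11 113  -9   1]
 [ -4  -4  -5   0   0  -3  -2   2   4   9  11  14  15  10 113  10  14  14  11  15  13  10  12  13  11 111   0  -1]
 [ -3   1  -1  -2   0  12   9  12  16  11  15  14  12   9 113  56  13  13  11  11  10  12  12  11  14 110  -1  -3]
 [  5   8  10  10  14  14  15  15  84  12  12   9  49  47 115  71   8  10  14   7  11  13  14  15  10 113  -1  -3]
 [ -3  12  16   9  12  12  11   9  83  51  51  51  50  49 116  93
[... 960 characters left out ...]
   0  -3]
 [  0   0  14  12  11  14  12  14  11  11  16  11  12   9  11  14  15  12  11   7   2   1  -2  -3  -1   2  -4  -3]
 [  4   0  11  13  10  14  11  14  13  14   9  10  12  14   7  -4  -1   0  -1  -2   1   0  -3  -1   0   2  -4  -2]
 [ -2  -3  13  14  12  11  12  14  14  11   5  -2   2  -3   0  -1  -5  -1   2  -2  -2  -2  -4   0   5  -2   0   0]
 [ -1   1   9   9  16  12  12  -3  -3   2  -2  -3  -3  -1  -2   4   2  -1  -2   0   0   3   0   5   1   0  -4   1]
 [  1  -2   2  -1   0   0   0  -3   1  -2  -2  -2   1   1   2   1   4   1   0  -3   2  -2   2  -2   4   1   2   0]
 [ -4   1  -1   1  -3   1   0  -4  -3   1   5   4   2  -1  -3  -1   0   1   3   0  -1  -2   4  -1  -1  -4   0   5]]
```

View pics/jigbig.png

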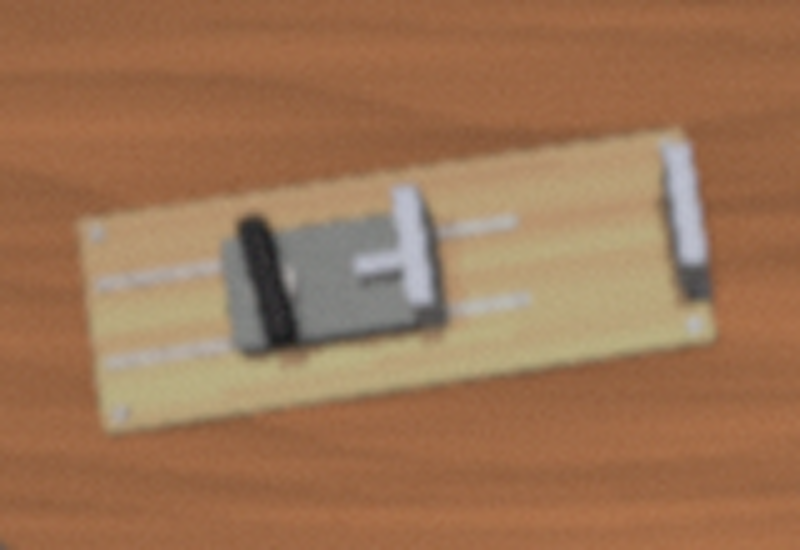

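```bash
cat > jig.py <<'E'
from h import *
def rect(c,m,h):
    cn=max(cv2.findContours(m.astype(np.uint8),cv2.RETR_EXTERNAL,cv2.CHAIN_APPROX_NONE)[0],key=cv2.contourArea)
    Q=onplane(c,cn.reshape(-1,2),h)[:,:2].astype(np.float32)
    (cx,cy),(a,b),an=cv2.minAreaRect(Q)
    bx=cv2.boxPoints(((cx,cy),(a,b),an)); e=bx[1]-bx[0]; f=bx[2]-bx[1]; L=e if np.hypot(*e)>np.hypot(*f) else f
    if L[1]<0: L=-L
    return np.array([cx,cy]),sorted((a,b)),np.arctan2(L[1],L[0])
def comp(m,uv):
    n,l=cv2.connectedComponents(m.astype(np.uint8)); return l==l[uv[1],uv[0]]
E
python3 - <<'E'
from jig import *
c=load('top0'); P=cloud(c); Z=cv2.medianBlur(P[...,2].astype(np.float32),5)
m=(Z>6)&(Z<19); m=comp(m,(265,205)) 
cn=m.astype(np.uint8); 
ctr,s,a=rect(c,cv2.morphologyEx(cn,cv2.MORPH_CLOSE,np.ones((25,25))),12); print('board',ctr,s,np.degrees(a))
yv=np.array([np.cos(a),np.sin(a)]); O=ctr-70*yv; print('origin',O,'yaw',np.degrees(a)-90)
R=np.c_[[yv[1],-yv[0]],yv]
def J(q): return (q-O)@R
m=comp((Z>76)&(Z<92),(203,206)); k,s,b=rect(c,m,83.5); print('knob',k,s,np.degrees(b),J(k))
for uv in [(232,198),(286,191)]:
    m=comp((Z>104)&(Z<120),uv); k,s,b=rect(c,m,112.5); print('stop',k,s,np.degrees(b),J(k))
for uv in [(345,203),(342,255),(422,255)]:
    print(J(pts(c,[uv])[0,:2]))
E
```

```text
board [552.4208374  143.09472656] [110.43789672851562, 311.9116516113281] 98.136826
origin [562.32847404  73.79942322] yaw 8.136826
knob [544.72094727 198.02534485] [14.295879364013672, 57.49631881713867] 14.548425 [  0.15237709 125.46745445]
stop [554.35119629 125.21632385] [12.065933227539062, 54.42645263671875] 8.214653 [-0.61954154 52.02836656]
stop [5.74057068e+02 3.03965569e-01] [13.713984489440918, 54.53874588012695] 7.4277554 [  1.20814528 -74.41560894]
[ -37.61207924 -217.79742682]
[-163.73278745 -189.24235117]
[-193.66687207 -379.46018316]
```

>>> {"api": "servo_tool", "payload": {"deltas": [[0.351,0.7127,0,0,0,-0.106,0],[0.351,0.7127,0,0,0,-0.106,0],[0.351,0.7127,0,0,0,-0.106,0],[0.351,0.7127,0,0,0,-0.106,0],[0.351,0.7127,0,0,0,-0.106,0],[0.351,0.7127,0,0,0,-0.106,0],[0.351,0.7127,0,0,0,-0.106,0],[0.351,0.7127,0,0,0,-0.106,0],[0.351,0.7127,0,0,0,-0.106,0],[0.351,0.7127,0,0,0,-0.106,0]], "newtons": 60}}

```text
clock: 1.4
tcp_pos: [470.1, 48.0, 404.6]
orientation: [[0.968, 0.251, 0.0], [0.251, -0.968, -0.0], [0.0, 0.001, -1.0]]
wrist_force: [0.5, -0.8, -0.2]
width: 46.6
```

>>> {"api": "servo_tool", "payload": {"deltas": [[0.0745,0.15,-0.04,0,0,0,0],[0.0745,0.15,-0.04,0,0,0,0],[0.0745,0.15,-0.04,0,0,0,0],[0.0745,0.15,-0.04,0,0,0,0],[0.0745,0.15,-0.04,0,0,0,0]]}}

```text
clock: 2.02
tcp_pos: [544.1, 195.6, 364.4]
orientation: [[0.968, 0.251, -0.001], [0.251, -0.968, -0.001], [-0.001, 0.001, -1.0]]
wrist_force: [-0.7, 0.2, 0.1]
width: 46.9
```

```bash
python3 - <<'E'
from jig import *
c=snap('wrist','w1'); t=snap('top','t1');s=snap('scene','s1')
o=r.get_obs(); print(o['tcp_pos'],o['orientation'][:,1],o['joint_pos'])
E
```

```text
[544.03531515 194.69026192 365.65893153] [ 2.49431533e-01 -9.68392353e-01  4.01209242e-04] [ 2.45654825e-01  1.59103027e-01  1.36812372e+00 -3.93002325e-04
  1.61303555e+00  1.56434082e+00]
```

View pics/w1.png

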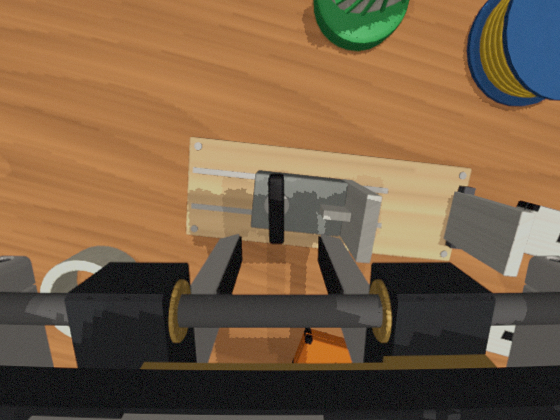

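View pics/t1.png

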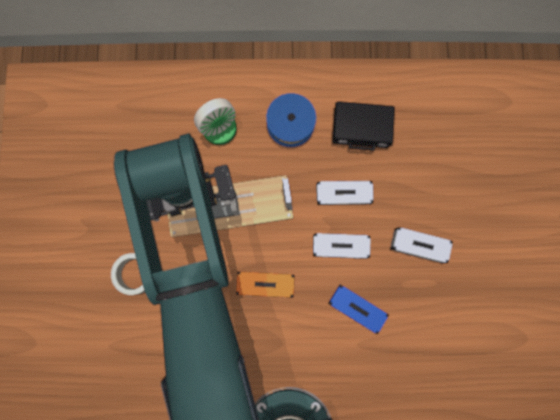

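The wrist view shows the knob bar at (277,208), square between the fingers. The top view shows only three silver cases. I measure the knob in this view to check the position.

```bash
python3 - <<'E'
from jig import *
c=load('w1'); P=cloud(c); print(pts(c,[(277,180),(277,208),(277,235),(295,185)]).round(1)); 
print('eye',c['eye'])
Z=P[...,2]; g=c['image'].sum(2)
m=comp((g<150)&(Z>70)&(Z<95),(277,208)); k,s,b=rect(c,m,83.5); print('knob',k,s,np.degrees(b),m.sum())
# stop plate top edges / fixed
O=np.array([562.33,73.8]);a=np.radians(8.137);R=np.array([[np.cos(a),-np.sin(a)],[np.sin(a),np.cos(a)]])
print((k-O)@R)
# board corners screws etc
for uv in [(190,139),(187,237),(470,168)]: 
    q=onplane(c,[uv],12)[0,:2]; print(q,(q-O)@R)
E
```

```text
[[573.7 205.2  82.9]
 [550.1 199.1  84.3]
 [525.6 192.8  82.1]
 [568.9 186.   47.7]]
eye [606.6567362  211.56659026 344.38771673]
knob [548.00842285 199.83857727] [13.01884651184082, 61.18379211425781] 14.727555 991
[  3.66217315 126.79676266]
[583.99044433 304.1006935 ] [ 54.03925962 224.91630154]
[475.56725008 286.85937601] [-55.73272517 223.19483826]
[631.3816216    1.78611564] [ 58.16355823 -81.06248504]
```

>>> {"api": "servo_tool", "payload": {"deltas": [[0.002,0.002,-0.06,0,0,0,0],[0.002,0.002,-0.06,0,0,0,0],[0.002,0.002,-0.06,0,0,0,0]]}}

```text
clock: 2.55
tcp_pos: [546.6, 197.3, 306.7]
orientation: [[0.968, 0.25, 0.002], [0.25, -0.968, 0.0], [0.002, 0.0, -1.0]]
wrist_force: [-0.3, -0.8, 0.4]
width: 46.9
```

```bash
python3 - <<'E'
from jig import *
c=snap('wrist','w2')
o=r.get_obs(); print(o['tcp_pos'],o['orientation'][:,1],o['qvel'])
E
```

```text
[546.97013865 197.57350157 307.81292168] [ 2.50348539e-01 -9.68155758e-01  1.93503391e-04] [ 0.00346638 -0.00682868 -0.0203093   0.00129258 -0.00706254  0.00150845]
```

View pics/w2.png

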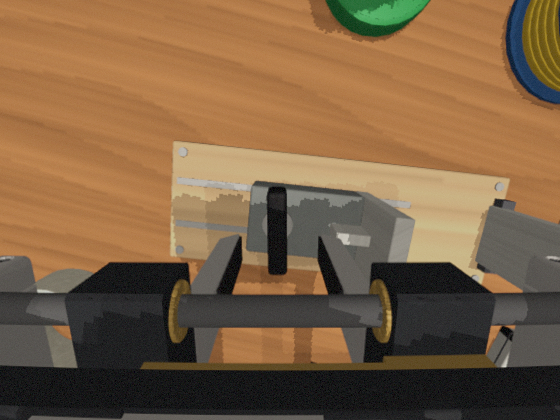

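The bar at (277,230) is centred between the fingers, so I descend and grip it.

>>> {"api": "servo_tool", "payload": {"deltas": [[0,0.001,-0.056,0,0,0,0],[0,0.001,-0.056,0,0,0,0],[0,0.001,-0.056,0,0,0,0.9],[0,0.001,-0.056,0,0,0,0.9],[0,0.001,-0.056,0,0,0,0.9],[0,0.001,-0.056,0,0,0,0.9],[0,0.001,-0.056,0,0,0,0.9]], "newtons": 60}}

```text
clock: 3.48
tcp_pos: [546.6, 199.2, 250.2]
orientation: [[0.968, 0.251, 0.002], [0.251, -0.968, 0.001], [0.002, -0.001, -1.0]]
wrist_force: [-1.4, 1.3, 5.1]
width: 21.4
```

>>> {"api": "servo_tool", "payload": {"deltas": [[0,0.001,0,0,0,0,1],[0,0.001,0,0,0,0,1],[0,0.001,0,0,0,0,1]]}}

```text
clock: 3.85
tcp_pos: [546.6, 199.6, 250.2]
orientation: [[0.968, 0.251, 0.002], [0.251, -0.968, -0.001], [0.002, 0.001, -1.0]]
wrist_force: [-1.6, -1.3, 6.4]
width: 21.8
```

```bash
python3 - <<'E'
from jig import *
c=snap('wrist','w3')
o=r.get_obs(); print(o['tcp_pos'],o['width'],o['wrist_force'],o['moment'])
E
```

```text
[546.61187987 199.62157276 250.19140285] 21.314724742829746 [-0.58073588 -1.17511434  5.8400059 ] [-0.15648861  0.25094917  0.00543957]
```

View pics/w3.png

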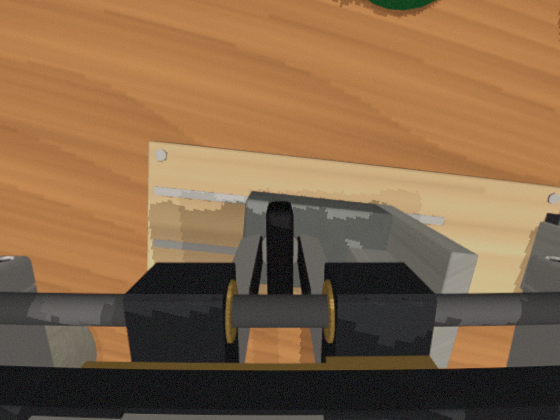

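The opening stalls at 21 mm with an upward force, so the tips are probably closing on the hub under the bar. I raise the tool a few millimetres and look again.

>>> {"api": "servo_tool", "payload": {"deltas": [[0,0,0,0,0,0,0.2],[0,0,0.006,0,0,0,0.2],[0,0,0.006,0,0,0,1],[0,0,0.006,0,0,0,1],[0,0,0.006,0,0,0,1],[0,0,0.006,0,0,0,1]]}}

```text
clock: 4.65
tcp_pos: [546.5, 199.6, 255.1]
orientation: [[0.968, 0.251, 0.001], [0.251, -0.968, -0.001], [0.001, 0.001, -1.0]]
wrist_force: [-0.2, -2.1, 2.7]
width: 13.5
```

The opening is now 13.5 mm, so the bar is gripped. Now I turn it anticlockwise.

>>> {"api": "servo_tool", "payload": {"deltas": [[0,0,0,0,0,0.13,1],[0,0,0,0,0,0.26,1],[0,0,0,0,0,0.39,1],[0,0,0,0,0,0.52,1],[0,0,0,0,0,0.65,1],[0,0,0,0,0,0.78,1],[0,0,0,0,0,0.91,1],[0,0,0,0,0,1.04,1],[0,0,0,0,0,1.16,1],[0,0,0,0,0,1.26,1]]}}

```text
clock: 5.9
tcp_pos: [546.8, 199.8, 255.0]
orientation: [[0.055, 0.999, 0.002], [0.999, -0.055, 0.0], [0.0, 0.002, -1.0]]
wrist_force: [1.2, -1.5, 1.9]
width: 13.5
```

```bash
python3 - <<'E'
from jig import *
c=snap('wrist','w4');c=snap('top','t4')
o=r.get_obs(); print(o['tcp_pos'],o['width'],o['wrist_force'],o['moment'],o['orientation'],o['joint_pos'])
E
```

```text
[546.80493659 199.79911789 255.01544489] 13.584286336275778 [ 2.19862036 -1.08239779  1.97474154] [-0.26266233 -0.49913729  0.14934192] [[ 5.73186123e-02  9.98353437e-01  2.23435810e-03]
 [ 9.98355900e-01 -5.73190724e-02  1.42347041e-04]
 [ 2.70183991e-04  2.22252546e-03 -9.99997494e-01]] [ 2.53055250e-01  2.32043481e-01  1.50730303e+00 -4.27808479e-04
  1.40004732e+00  3.10477827e-01]
```

View pics/w4.png

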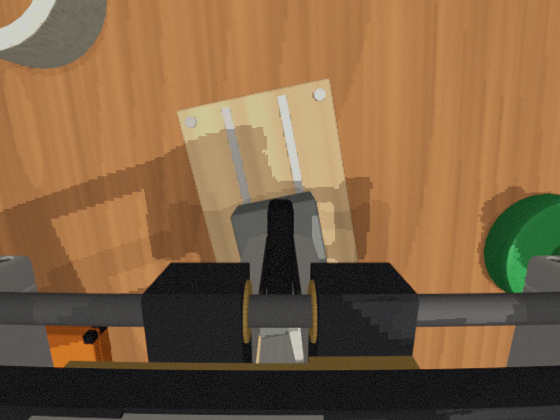

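>>> {"api": "servo_tool", "payload": {"deltas": [[-0.0014,0.01,0,0,0,0,1],[-0.0028,0.02,0,0,0,0,1],[-0.0043,0.03,0,0,0,0,1],[-0.0057,0.04,0,0,0,0,1],[-0.0072,0.05,0,0,0,0,1],[-0.0085,0.06,0,0,0,0,1],[-0.0085,0.06,0,0,0,0,1],[-0.0085,0.06,0,0,0,0,1]]}}

```text
clock: 7.0
tcp_pos: [537.8, 261.3, 255.0]
orientation: [[0.056, 0.998, 0.001], [0.998, -0.056, 0.003], [0.003, 0.001, -1.0]]
wrist_force: [5.1, 2.4, 1.6]
width: 13.9
```

```bash
python3 - <<'E'
from jig import *
c=snap('scene','s5')
o=r.get_obs(); print(o['tcp_pos'],o['width'],o['wrist_force'],o['moment'],o['joint_pos'])
E
```

```text
[537.79436776 261.24579884 254.99322174] 13.71103348659173 [4.84689741 1.71890845 0.78315491] [ 0.331685   -0.96885021  0.03048055] [0.35682172 0.26508287 1.46665269 0.00227488 1.40764804 0.41287819]
```

View pics/s5.png

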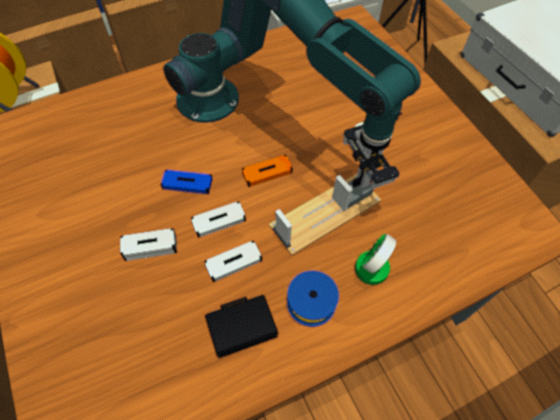

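The stop slid about 62 mm. The scene view shows it at (345,190) near the board's far end. Now I release the knob, lift, and go to the deep case.

>>> {"api": "servo_tool", "payload": {"deltas": [[0.001,0,0,0,0,0,-0.5],[0.001,0,0,0,0,0,-0.5],[0.001,0,0,0,0,0,-0.5],[0,0,0.06,0,0,0,-0.5],[0,0,0.12,0,0,0,-0.5],[0,0,0.15,0,0,0,-1]]}}

```text
clock: 7.8
tcp_pos: [537.5, 260.0, 408.2]
orientation: [[0.057, 0.998, 0.003], [0.998, -0.057, 0.001], [0.002, 0.003, -1.0]]
wrist_force: [-0.3, 0.1, 0.9]
width: 70.3
```

>>> {"api": "servo_tool", "payload": {"deltas": [[-0.087,-0.593,0,0,0,-0.204,-1],[-0.087,-0.593,0,0,0,-0.204,-1],[-0.087,-0.593,0,0,0,-0.204,-1],[-0.087,-0.593,0,0,0,-0.204,-1],[-0.087,-0.593,0,0,0,-0.204,-1],[-0.087,-0.593,0,0,0,-0.204,-1],[-0.087,-0.593,0,0,0,-0.204,-1],[-0.087,-0.593,0,0,0,-0.204,-1],[-0.087,-0.593,0,0,0,-0.204,-1],[-0.087,-0.593,0,0,0,-0.204,-1]]}}

```text
clock: 9.05
tcp_pos: [449.7, -335.6, 403.2]
orientation: [[0.261, 0.965, -0.003], [0.965, -0.261, 0.002], [0.002, -0.003, -1.0]]
wrist_force: [0.5, -0.8, -0.5]
width: 94.0
```

```bash
python3 - <<'E'
from jig import *
c=snap('top','t6'); w=snap('wrist','w6')
o=r.get_obs(); print(o['tcp_pos'],o['width'],o['wrist_force'],o['orientation'][:,1],o['joint_pos'])
E
```

```text
[ 449.60521293 -336.2433681   402.72160391] 94.31515868783228 [ 0.56379366  0.24065878 -0.50919909] [ 0.96474539 -0.26315941 -0.00366843] [-7.42905032e-01  1.14390164e-01  1.34500009e+00 -7.90117590e-04
  1.68592566e+00 -4.76695063e-01]
```

View pics/t6.png

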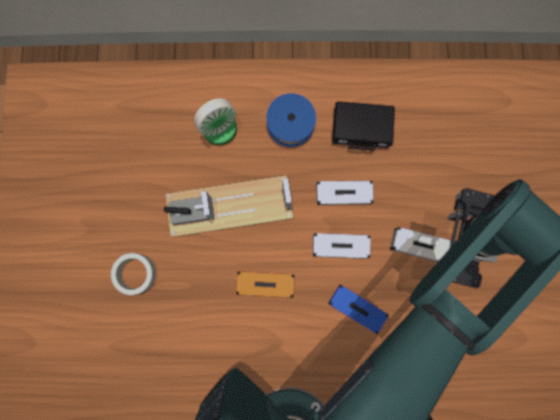

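View pics/w6.png

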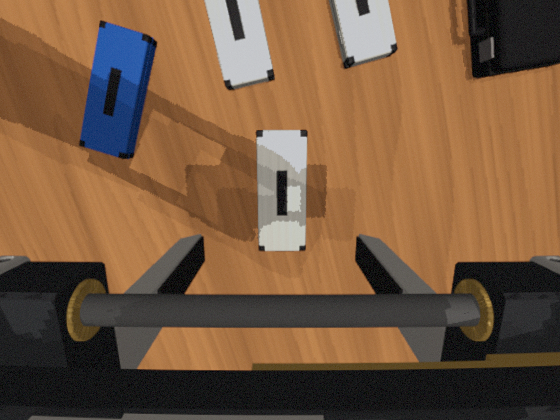

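The deep case sits centred between the fingers in the wrist view, corners (257,130) to (307,250). The top view shows the stop open and the knob along the jig. I measure both.

```bash
python3 - <<'E'
from jig import *
c=load('w6'); Z=cv2.medianBlur(cloud(c)[...,2].astype(np.float32),3)
m=comp((Z>30)&(Z<50)&(np.arange(420)[:,None]<258),(270,150)); k,s,b=rect(c,m,40); print('deep',k,s,np.degrees(b))
q=onplane(c,[(257.5,130),(307,130),(306,250),(259,250)],40)[:,:2];print(q.mean(0),np.linalg.norm(np.diff(q,axis=0),axis=1))
d=(q[0]+q[1]-q[2]-q[3])/2; print(np.degrees(np.arctan2(d[1],d[0])))
c=load('t6'); Z=cv2.medianBlur(cloud(c)[...,2].astype(np.float32),5)
m=comp((Z>6)&(Z<19),(265,205)).astype(np.uint8)
ctr,s,a=rect(c,cv2.morphologyEx(m,cv2.MORPH_CLOSE,np.ones((25,25))),12); print('board',ctr,s,np.degrees(a))
yv=np.array([np.cos(a),np.sin(a)]); O=ctr-70*yv; print('origin',O)
R=np.c_[[yv[1],-yv[0]],yv]
J=lambda q:(q-O)@R
m=comp((Z>74)&(Z<92),(176,210)); k,s,b=rect(c,m,83.5); print('knob',k,s,np.degrees(b),J(k))
for uv in [(206,203),(286,191)]:
    m=comp((Z>104)&(Z<120),uv); k,s,b=rect(c,m,112.5); print('stop',k,s,np.degrees(b),J(k))
E
```

```text
deep [ 450.99838257 -332.69995117] [55.845523834228516, 138.27688598632812] 74.945404
[ 452.10140248 -333.01488834] [ 53.85223619 138.0992041   55.89062185]
74.97876500559173
board [551.83337402 145.84298706] [110.08467102050781, 317.33013916015625] 98.323906
origin [561.96721649  76.58040619]
knob [534.44464111 261.88574219] [14.279783248901367, 59.53964614868164] 89.53235 [ -0.40613717 187.3376529 ]
stop [545.49884033 187.87176514] [12.939277648925781, 54.40589141845703] 8.153187 [ -0.18333122 112.50307061]
stop [ 5.73171326e+02 -5.62029839e-01] [11.952924728393555, 56.51148223876953] 8.038218 [ -0.08176774 -77.95178678]
```

>>> {"api": "servo_tool", "payload": {"deltas": [[0.0015,0.003,-0.06,0,0,0,-1],[0.0015,0.003,-0.12,0,0,0,-1],[0.0015,0.003,-0.17,0,0,0,-1],[0.0015,0.003,-0.1985,0,0,0,-1],[0.0015,0.003,-0.1985,0,0,0,-1],[0.0015,0.003,-0.1985,0,0,0,1],[0.0015,0.003,-0.1985,0,0,0,1],[0.0015,0.003,-0.1985,0,0,0,1],[0.0015,0.003,-0.1985,0,0,0,1],[0.0015,0.003,-0.1985,0,0,0,1]], "newtons": 45}}

```text
clock: 10.4
tcp_pos: [452.3, -330.2, 206.7]
orientation: [[0.258, 0.966, 0.0], [0.966, -0.258, -0.0], [-0.0, 0.0, -1.0]]
wrist_force: [-0.8, 0.2, 1.6]
width: 55.4
```

```bash
python3 - <<'E'
from jig import *
w=snap('wrist','w7')
o=r.get_obs(); print(o['tcp_pos'],o['width'],o['wrist_force'],o['orientation'][:,1])
E
```

```text
[ 452.30921416 -330.16723633  206.68456975] 55.735527376660436 [0.07257148 0.17368419 2.89639009] [ 9.66121796e-01 -2.58086253e-01  4.01349690e-04]
```

View pics/w7.png

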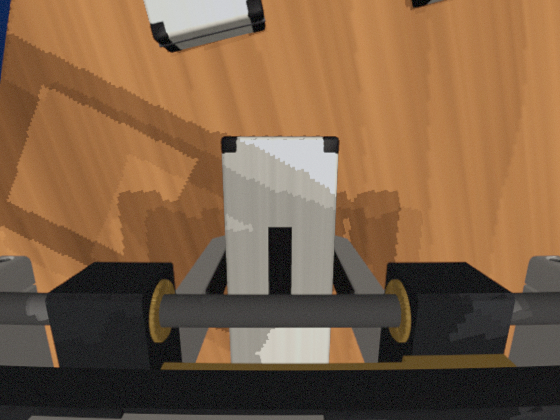

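The case is gripped, with its far edge at (280,137) in the view. I work out its offset in the grip.

```bash
python3 - <<'E'
from jig import *
def off(f,uv,h):
    c=load(f); q=onplane(c,[uv],h)[0,:2]; return q
q=off('w7',(280,137),40); t=np.array([452.31,-330.17]); y=np.array([.258,.966]); x=np.array([.966,-.258])
print(q,(q-t)@y,(q-t)@x)
O=np.array([562.5,74.5]); a=np.radians(8.1); yv=np.array([-np.sin(a),np.cos(a)])
for e in (0,3,6): print(e,O+yv*e)
E
```

```text
[ 469.16898668 -266.03338371] 66.30558990199826 -0.2614658678136923
0 [562.5  74.5]
3 [562.0772963   77.47007097]
6 [561.65459261  80.44014195]
```

>>> {"api": "servo_tool", "payload": {"deltas": [[0,0,0.03,0,0,0,1],[0,0,0.08,0,0,0,1],[0,0,0.13,0,0,0,1],[0.027,0.1,0.13,0,0,0.1,1],[0.04,0.155,0.13,0,0,0.18,1],[0.055,0.21,0.13,0,0,0.25,1],[0.07,0.265,0.13,0,0,0.33,1],[0.085,0.32,0.13,0,0,0.4,1],[0.1,0.375,0.13,0,0,0.402,1],[0.109,0.4126,0.13,0,0,0.402,1]]}}

```text
clock: 11.7
tcp_pos: [561.1, 84.9, 334.3]
orientation: [[-0.142, 0.99, -0.003], [0.99, 0.142, 0.0], [0.0, -0.003, -1.0]]
wrist_force: [-0.3, -0.8, -4.1]
width: 55.4
```

>>> {"api": "servo_tool", "payload": {"deltas": [[0,0,0,0,0,0,1],[0,0,0,0,0,0,1],[0,0,0,0,0,0,1]]}}

```text
clock: 12.08
tcp_pos: [561.1, 81.3, 335.5]
orientation: [[-0.139, 0.99, -0.001], [0.99, 0.139, -0.0], [-0.0, -0.001, -1.0]]
wrist_force: [-0.2, -0.8, -4.5]
width: 56.0
```

```bash
python3 - <<'E'
from jig import *
w=snap('wrist','w8');w=snap('scene','s8')
o=r.get_obs(); print(o['tcp_pos'],o['width'],o['wrist_force'],o['orientation'][:,1])
E
```

```text
[561.1728844   81.22640861 335.98811483] 55.726086796463015 [ 0.16396044 -0.45098727 -4.47124521] [ 9.90367845e-01  1.38460749e-01 -3.90473343e-04]
```

View pics/w8.png

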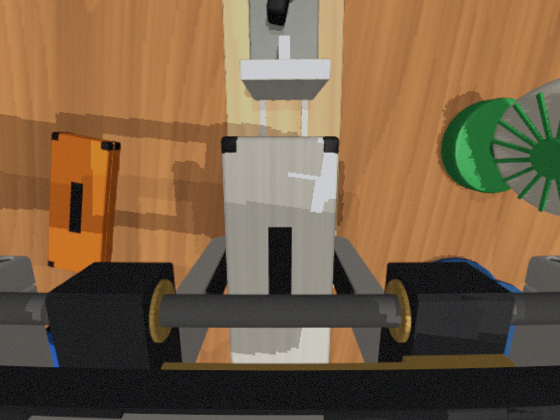

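View pics/s8.png

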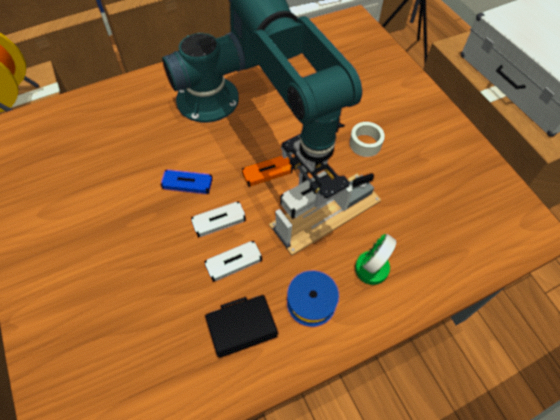

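Wrist view: the stop plate top runs from (242,61) to (330,61), and the case is below it at x≈280. I check the lateral offset and the yaw in this view.

```bash
python3 - <<'E'
from jig import *
c=load('w8'); t=np.array([561.17,81.23]); y=np.array([-.1385,.9904]); x=np.array([.9904,.1385])
def g(uv,h):
    q=onplane(c,[uv],h)[0,:2]; return ((q-t)@x).round(1),((q-t)@y).round(1),q.round(1)
im=c['image']; 
hsv=cv2.cvtColor(im,cv2.COLOR_RGB2HSV).astype(int)
# board edges by rows
bl=[];br=[]
for v in range(85,130,4):
    row=im[v].astype(int); gr=np.abs(np.diff(row[:, 2].astype(float),n=1))
    s=cv2.GaussianBlur(im[v:v+1].astype(np.float32),(5,1),0)[0]; d=np.abs(np.diff(s[:,2]))  # blue channel
    l=205+np.argmax(d[205:245]); rr=325+np.argmax(d[325:360])
    bl.append((l,v));br.append((rr,v))
L=np.array([g(p,12)[:2] for p in bl]);Rr=np.array([g(p,12)[:2] for p in br])
print(L.tolist(),Rr.tolist())
print(g((242,61),112),g((330,61),112),g((242,82),112),g((330,82),112))
print(pts(c,[(285,70)]),g((280,137),12+152.7+0))
# case front edge: case top z = tcp -206.7+40
print(g((280,137),336-206.7+40),g((223,145),169),g((337,145),169))
E
```

```text
[[-52.4, 116.0], [-52.5, 112.4], [-52.6, 108.8], [-51.8, 105.2], [-51.9, 101.6], [-53.0, 98.0], [-52.2, 94.3], [-52.3, 90.7], [-51.5, 87.0], [-52.5, 83.3], [-52.7, 79.6], [-52.8, 75.9]] [[56.4, 116.1], [55.6, 112.5], [56.7, 108.9], [55.9, 105.3], [56.0, 101.7], [56.2, 98.1], [56.3, 94.5], [56.5, 90.8], [56.6, 87.1], [56.8, 83.4], [56.0, 79.7], [56.1, 76.0]]
(np.float64(-24.4), np.float64(113.3), array([521.3, 190. ])) (np.float64(30.1), np.float64(113.4), array([575.3, 197.7])) (np.float64(-24.7), np.float64(101.0), array([522.8, 177.8])) (np.float64(30.5), np.float64(101.0), array([577.4, 185.5]))
[[548.48246235 188.30399754 113.03180011]] (np.float64(-0.8), np.float64(66.7), array([551.1, 147.2]))
(np.float64(-0.8), np.float64(66.7), array([551.1, 147.1])) (np.float64(-27.6), np.float64(63.0), array([525.1, 139.8])) (np.float64(26.0), np.float64(63.1), array([578.2, 147.3]))
```

>>> {"api": "servo_tool", "payload": {"deltas": [[0.002,0.002,-0.03,0,0,0.002,1],[0.002,0.002,-0.06,0,0,0.002,1],[0.002,0.002,-0.085,0,0,0.002,1],[0.002,0.002,-0.1,0,0,0.002,1],[0.002,0.002,-0.108,0,0,0.002,1],[0.002,0.002,-0.112,0,0,0.002,1],[0.002,0.002,-0.1145,0,0,0.002,1],[0.002,0.002,-0.1145,0,0,0.002,1]]}}

```text
clock: 13.18
tcp_pos: [563.5, 84.5, 222.3]
orientation: [[-0.143, 0.99, 0.001], [0.99, 0.143, 0.0], [-0.0, 0.001, -1.0]]
wrist_force: [0.1, -0.9, -3.9]
width: 55.9
```

```bash
python3 - <<'E'
from jig import *
w=snap('wrist','w9');w=snap('scene','s9')
o=r.get_obs(); print(o['tcp_pos'],o['width'],o['wrist_force'],o['orientation'][:,1])
im=cv2.imread('pics/s9.png'); cv2.imwrite('pics/s9c.png',cv2.resize(im[140:270,220:400],None,fx=4,fy=4,interpolation=cv2.INTER_CUBIC))
E
```

```text
[563.4859243   84.58441111 222.33206346] 55.50163038437895 [-0.38230787  0.77814853 -4.64791279] [0.98977373 0.14264075 0.00125761]
```

View pics/s9c.png

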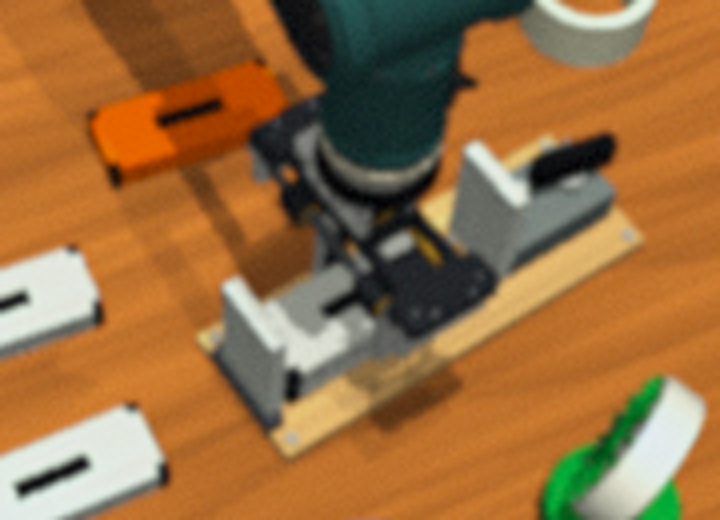

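View pics/w9.png

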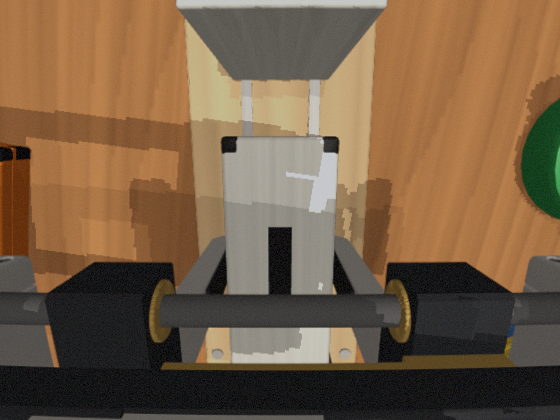

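The case is centred over the board: the slot midpoint is at 281 px and the case at 280 px. I lower the last 3.5 mm and release.

>>> {"api": "servo_tool", "payload": {"deltas": [[0,0,-0.0015,0,0,0,1],[0,0,-0.003,0,0,0,1],[0,0,-0.004,0,0,0,1],[0,0,-0.004,0,0,0,1],[0,0,-0.004,0,0,0,1]]}}

```text
clock: 13.9
tcp_pos: [563.4, 84.5, 218.7]
orientation: [[-0.143, 0.99, 0.001], [0.99, 0.143, 0.0], [-0.0, 0.001, -1.0]]
wrist_force: [-2.8, -0.6, 4.3]
width: 55.8
```

>>> {"api": "servo_tool", "payload": {"deltas": [[0,0,0.0005,0,0,0,0.5],[0,0,0.0005,0,0,0,-0.5],[0,0,0.001,0,0,0,-0.5],[0,0,0.05,0,0,0,-0.5],[0,0,0.11,0,0,0,-0.5],[0,0,0.13,0,0,0,-1],[-0.028,-0.055,0.15,0,0,-0.1,-1],[-0.056,-0.11,0.15,0,0,-0.192,-1],[-0.084,-0.165,0.15,0,0,-0.192,-1],[-0.112,-0.221,0.15,0,0,-0.192,-1]]}}

```text
clock: 15.15
tcp_pos: [450.7, -137.3, 367.8]
orientation: [[0.048, 0.999, 0.002], [0.999, -0.048, -0.001], [-0.001, 0.002, -1.0]]
wrist_force: [0.6, -1.3, 0.4]
width: 93.7
```

```bash
python3 - <<'E'
from jig import *
w=snap('wrist','w10');w=snap('top','t10')
o=r.get_obs(); print(o['tcp_pos'],o['width'],o['wrist_force'],o['orientation'][:,1])
E
```

```text
[ 449.57653449 -140.13537095  367.81236534] 93.99396125876667 [-0.21791515 -0.1231474   0.39975845] [ 9.98354505e-01 -5.73432152e-02  1.92685180e-04]
```

View pics/w10.png

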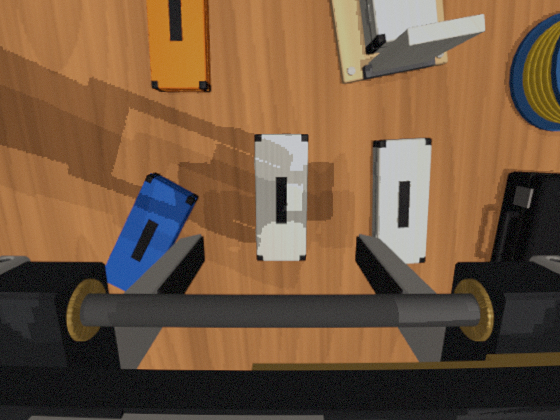

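View pics/t10.png

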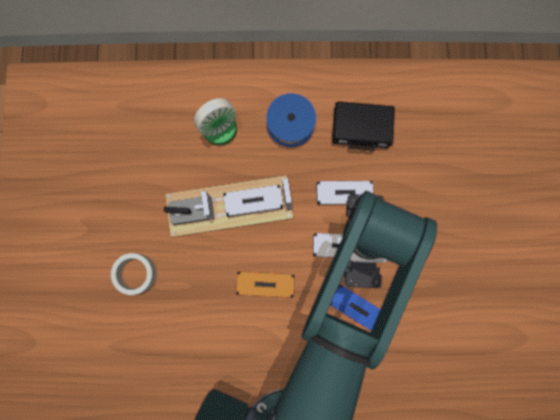

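The top view shows the deep case in the jig at (253,201). The wrist view shows slim case A at (281,198), corners (255,136) to (306,260).

```bash
python3 - <<'E'
from jig import *
c=load('w10'); 
q=onplane(c,[(255,135),(308,135),(306,260),(257,260)],24)[:,:2];print('slimA',q.mean(0),np.linalg.norm(np.diff(q,axis=0),axis=1))
d=(q[0]+q[1]-q[2]-q[3])/2; print(np.degrees(np.arctan2(d[1],d[0])))
c=load('t10'); Z=cv2.medianBlur(cloud(c)[...,2].astype(np.float32),5)
m=comp((Z>45)&(Z<60),(253,192)); k,s,b=rect(c,m,52); print('deep',k,s,np.degrees(b))
m=comp((Z>17)&(Z<30),(345,185)); k,s,b=rect(c,m,24); print('slimB',k,s,np.degrees(b))
E
```

```text
slimA [ 452.88127211 -135.98446929] [ 54.69716556 137.56137933  55.52607752]
87.34256138529251
deep [560.85772705  81.09827423] [57.586830139160156, 139.94801330566406] 97.73152
slimB [ 581.90838623 -147.44119263] [57.02344512939453, 140.86463928222656] 90.959305
```

>>> {"api": "servo_tool", "payload": {"deltas": [[0.003,0.003,-0.06,0,0,0.01,-1],[0.003,0.003,-0.11,0,0,0.01,-1],[0.003,0.003,-0.15,0,0,0.01,-1],[0.003,0.003,-0.166,0,0,0.01,-1],[0.003,0.003,-0.166,0,0,0.01,-1],[0.003,0.003,-0.166,0,0,0.01,1],[0.003,0.003,-0.166,0,0,0.01,1],[0.003,0.003,-0.166,0,0,0.01,1],[0.003,0.003,-0.166,0,0,0.01,1],[0.003,0.003,-0.166,0,0,0.01,1]]}}

```text
clock: 16.5
tcp_pos: [454.6, -132.8, 201.9]
orientation: [[0.039, 0.999, -0.0], [0.999, -0.039, -0.0], [-0.0, -0.0, -1.0]]
wrist_force: [-1.2, 0.3, 0.5]
width: 55.8
```

```bash
python3 - <<'E'
from jig import *
w=snap('wrist','w11')
o=r.get_obs(); t=o['tcp_pos'];Y=o['orientation'][:,1];print(t,o['width'],o['wrist_force'],Y)
im=w['image']; 
q=onplane(w,[(280,137)],24)[0]; print((q-t)[:2]@np.array([-Y[1],Y[0]]))
E
```

```text
[ 454.56749716 -132.80467611  201.89707266] 55.40595810880487 [-1.06979123 -0.04895432  2.01272926] [ 9.99237632e-01 -3.90400189e-02 -1.79083845e-04]
66.5903169475567
```

View pics/w11.png

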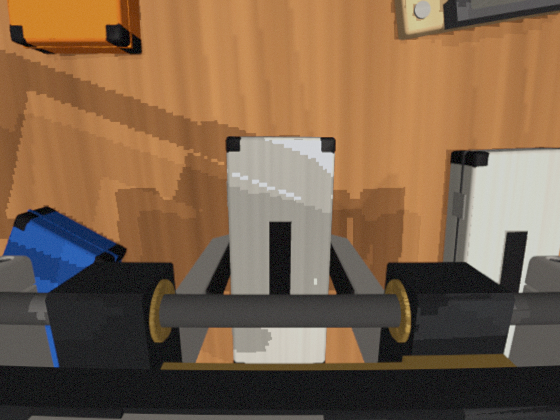

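The slim case is gripped with the same lengthwise offset as the deep one. I lift it and carry it over the pile.

>>> {"api": "servo_tool", "payload": {"deltas": [[0,0,0.03,0,0,0,1],[0,0,0.08,0,0,0,1],[0,0,0.13,0,0,0,1],[0.025,0.05,0.13,0,0,0.05,1],[0.052,0.105,0.13,0,0,0.1,1],[0.08,0.16,0.13,0,0,0.15,1],[0.1088,0.2173,0.13,0,0,0.182,1],[0.1088,0.2173,0.13,0,0,0.182,1],[0.1088,0.2173,0.13,0,0,0.182,1],[0.1088,0.2173,0.13,0,0,0.182,1]]}}

```text
clock: 17.8
tcp_pos: [563.1, 83.2, 331.5]
orientation: [[-0.141, 0.99, -0.001], [0.99, 0.141, -0.0], [-0.0, -0.001, -1.0]]
wrist_force: [-0.4, 0.5, -1.1]
width: 55.6
```

>>> {"api": "servo_tool", "payload": {"deltas": [[0,0,-0.03,0,0,0,1],[0,0,-0.06,0,0,0,1],[0,0,-0.07,0,0,0,1],[0,0,-0.07,0,0,0,1],[0,0,-0.07,0,0,0,1]]}}

```text
clock: 18.42
tcp_pos: [563.9, 84.2, 263.4]
orientation: [[-0.142, 0.99, 0.003], [0.99, 0.142, 0.0], [-0.0, 0.003, -1.0]]
wrist_force: [-0.6, -0.3, -1.7]
width: 55.5
```

```bash
python3 - <<'E'
from jig import *
w=snap('wrist','w12');w=snap('top','t12')
o=r.get_obs(); t=o['tcp_pos'];Y=o['orientation'][:,1];print(t,o['width'],o['wrist_force'],Y)
E
```

```text
[563.91888882  84.40994125 263.40930362] 55.56829449920603 [ 0.25738518 -0.17941547 -1.51163069] [0.98982077 0.14228575 0.00310042]
```

View pics/w12.png

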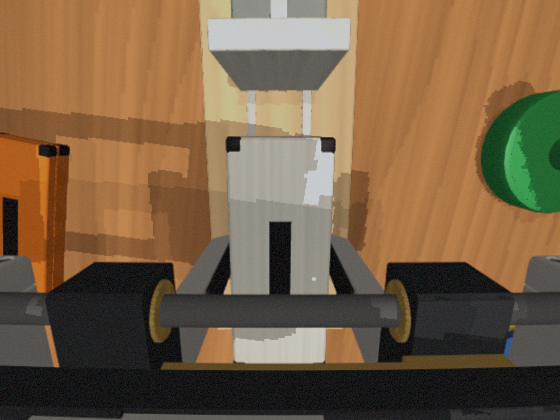

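The carried case covers the deep one, and the board edges on each side are even. I lower it the last 10 mm.

>>> {"api": "servo_tool", "payload": {"deltas": [[-0.0004,0,-0.004,0,0,0,1],[-0.0004,0,-0.007,0,0,0,1],[-0.0004,0,-0.009,0,0,0,1],[-0.0004,0,-0.01,0,0,0,1],[-0.0004,0,-0.01,0,0,0,1],[-0.0004,0,-0.01,0,0,0,1]]}}

```text
clock: 19.27
tcp_pos: [563.0, 84.6, 253.9]
orientation: [[-0.143, 0.99, 0.001], [0.99, 0.143, -0.0], [-0.0, 0.001, -1.0]]
wrist_force: [-3.3, -0.5, 6.9]
width: 55.7
```

>>> {"api": "servo_tool", "payload": {"deltas": [[0,0,0.0005,0,0,0,0.5],[0,0,0.0005,0,0,0,-0.3],[0,0,0.001,0,0,0,-0.3],[0,0,0.04,0,0,0,-0.3],[0,0,0.09,0,0,0,-0.5],[0.005,-0.05,0.11,0,0,-0.05,-1],[0.01,-0.11,0.115,0,0,-0.1,-1],[0.015,-0.17,0.115,0,0,-0.126,-1],[0.02,-0.23,0.115,0,0,-0.126,-1],[0.02,-0.23,0.115,0,0,-0.126,-1]]}}

```text
clock: 20.52
tcp_pos: [582.9, -149.6, 365.7]
orientation: [[-0.011, 1.0, -0.001], [1.0, 0.011, -0.001], [-0.001, -0.001, -1.0]]
wrist_force: [0.4, 0.5, -0.4]
width: 94.2
```

>>> {"api": "servo_tool", "payload": {"deltas": [[0,0,0,0,0,0,-1],[0,0,0,0,0,0,-1]]}}

```text
clock: 20.78
tcp_pos: [583.1, -144.0, 366.6]
orientation: [[-0.019, 1.0, 0.0], [1.0, 0.019, 0.0], [0.0, 0.0, -1.0]]
wrist_force: [-0.0, -0.5, -0.3]
width: 93.9
```

```bash
python3 - <<'E'
from jig import *
w=snap('wrist','w13');w=snap('top','t13');w=snap('scene','s13')
o=r.get_obs(); t=o['tcp_pos'];Y=o['orientation'][:,1];print(t,o['width'],o['wrist_force'],Y)
E
```

```text
[ 583.13047225 -144.07648509  366.86978972] 93.48974490440726 [-0.19116201  0.09614929 -0.10496464] [9.99817237e-01 1.91151656e-02 3.21651856e-04]
```

View pics/w13.png

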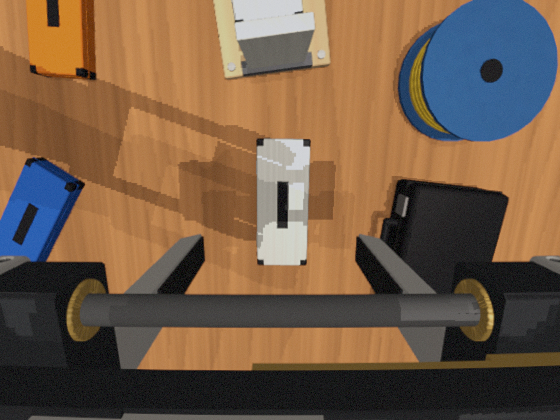

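View pics/s13.png

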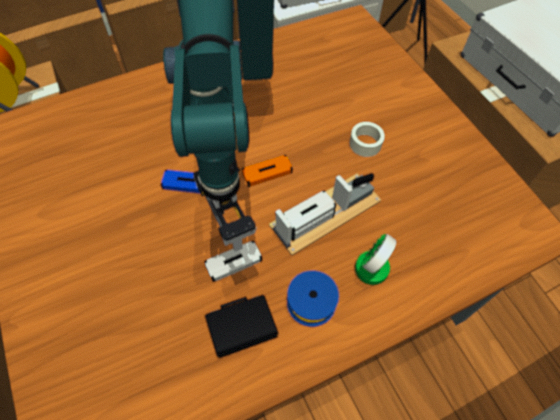

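Slim case B is at (283,202), corners (257,140) to (307,264). The pile in the jig looks aligned in the scene view.

```bash
python3 - <<'E'
from jig import *
c=load('w13'); 
q=onplane(c,[(257,139.5),(310,139.5),(307,264),(259,264)],24)[:,:2];print('slimB',q.mean(0),np.linalg.norm(np.diff(q,axis=0),axis=1))
d=(q[0]+q[1]-q[2]-q[3])/2; print(np.degrees(np.arctan2(d[1],d[0])))
E
```

```text
slimB [ 586.65082069 -146.56571124] [ 54.67282111 137.31877507  54.35689016]
91.05137106231236
```

>>> {"api": "servo_tool", "payload": {"deltas": [[0.002,0.001,-0.06,0,0,0,-1],[0.002,0.001,-0.11,0,0,0,-1],[0.002,0.001,-0.15,0,0,0,-1],[0.002,0.001,-0.165,0,0,0,-1],[0.002,0.001,-0.165,0,0,0,-1],[0.002,0.001,-0.165,0,0,0,1],[0.002,0.001,-0.165,0,0,0,1],[0.002,0.001,-0.165,0,0,0,1],[0.002,0.001,-0.165,0,0,0,1],[0.002,0.001,-0.165,0,0,0,1]]}}

```text
clock: 22.18
tcp_pos: [585.2, -144.5, 201.9]
orientation: [[-0.017, 1.0, 0.001], [1.0, 0.017, -0.0], [-0.0, 0.001, -1.0]]
wrist_force: [1.5, -0.5, 1.2]
width: 55.4
```

```bash
python3 - <<'E'
from jig import *
w=snap('wrist','w14')
o=r.get_obs(); t=o['tcp_pos'];Y=o['orientation'][:,1];print(t,o['width'],o['wrist_force'],Y)
q=onplane(w,[(280,137)],24)[0]; print((q-t)[:2]@np.array([-Y[1],Y[0]]))
E
```

```text
[ 585.16177786 -144.50200254  201.92171082] 55.6511729088542 [0.13853312 0.40158829 0.90041096] [9.99855633e-01 1.69783304e-02 6.70419480e-04]
66.61414127266019
```

View pics/w14.png

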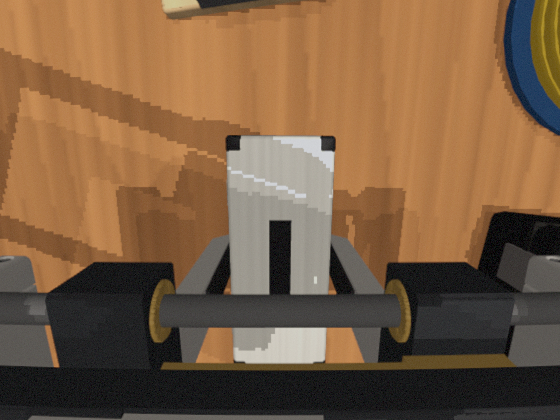

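>>> {"api": "servo_tool", "payload": {"deltas": [[0,0,0.03,0,0,0,1],[0,0,0.08,0,0,0,1],[0,0,0.13,0,0,0,1],[-0.005,0.05,0.135,0,0,0.04,1],[-0.01,0.105,0.135,0,0,0.08,1],[-0.016,0.165,0.135,0,0,0.12,1],[-0.0219,0.2286,0.135,0,0,0.126,1],[-0.0219,0.2286,0.135,0,0,0.126,1],[-0.0219,0.2286,0.135,0,0,0.126,1],[-0.0219,0.2286,0.135,0,0,0.126,1]]}}

```text
clock: 23.48
tcp_pos: [563.3, 82.9, 336.3]
orientation: [[-0.141, 0.99, -0.001], [0.99, 0.141, -0.001], [-0.0, -0.001, -1.0]]
wrist_force: [0.4, -0.5, -0.8]
width: 55.7
```

>>> {"api": "servo_tool", "payload": {"deltas": [[0,0,-0.03,0,0,0,1],[0,0,-0.045,0,0,0,1],[0,0,-0.05,0,0,0,1],[0,0,-0.05,0,0,0,1],[0,0,-0.05,0,0,0,1]]}}

```text
clock: 24.1
tcp_pos: [563.5, 84.0, 287.8]
orientation: [[-0.142, 0.99, 0.002], [0.99, 0.142, 0.0], [-0.0, 0.002, -1.0]]
wrist_force: [-0.1, -0.6, -0.5]
width: 55.7
```

```bash
python3 - <<'E'
from jig import *
w=snap('wrist','w15')
o=r.get_obs(); t=o['tcp_pos'];Y=o['orientation'][:,1];print(t,o['width'],o['wrist_force'],Y)
E
```

```text
[563.46610776  84.10226113 287.88327397] 55.302901297928734 [-0.30564215  0.03907519 -1.86160742] [0.98980567 0.1424078  0.00218131]
```

View pics/w15.png

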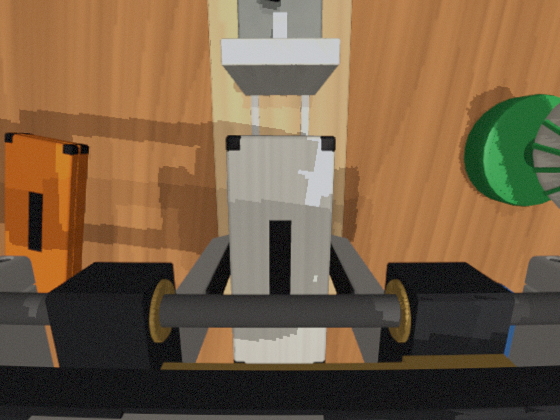

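The second slim case is in line over the pile, at 227 to 333 px with even board edges. I lower it.

>>> {"api": "servo_tool", "payload": {"deltas": [[-0.0002,0,-0.004,0,0,0,1],[-0.0002,0,-0.007,0,0,0,1],[-0.0002,0,-0.009,0,0,0,1],[-0.0002,0,-0.01,0,0,0,1],[-0.0002,0,-0.01,0,0,0,1],[-0.0002,0,-0.01,0,0,0,1]]}}

```text
clock: 24.9
tcp_pos: [562.8, 84.2, 277.9]
orientation: [[-0.143, 0.99, 0.0], [0.99, 0.143, 0.0], [-0.0, 0.0, -1.0]]
wrist_force: [-3.3, -0.1, 4.7]
width: 55.4
```

>>> {"api": "servo_tool", "payload": {"deltas": [[0,0,0.0005,0,0,0,0.5],[0,0,0.0005,0,0,0,-0.3],[0,0,0.001,0,0,0,-0.3],[0,0,0.04,0,0,0,-0.3],[0,0,0.09,0,0,0,-0.3],[-0.006,0.05,0.1,0,0,-0.1,0],[-0.012,0.1,0.1,0,0,-0.198,0],[-0.018,0.15,0.1,0,0,-0.198,0],[-0.0248,0.1768,0.1,0,0,-0.198,0],[-0.0248,0.1768,0.1,0,0,-0.198,0]]}}

```text
clock: 26.15
tcp_pos: [537.7, 262.6, 376.1]
orientation: [[0.052, 0.999, -0.0], [0.999, -0.052, -0.0], [-0.0, -0.0, -1.0]]
wrist_force: [0.3, -0.0, 0.5]
width: 47.0
```

```bash
python3 - <<'E'
from jig import *
w=snap('wrist','w16');w=snap('top','t16');w=snap('scene','s16')
o=r.get_obs(); t=o['tcp_pos'];Y=o['orientation'][:,1];print(t,o['width'],o['wrist_force'],Y)
im=cv2.imread('pics/s16.png'); cv2.imwrite('pics/s16c.png',cv2.resize(im[140:270,220:400],None,fx=4,fy=4,interpolation=cv2.INTER_CUBIC))
E
```

```text
[538.4892131  260.05290846 376.43998277] 46.77589901325207 [ 1.4386046  -0.38855435 -0.46910662] [ 9.98435675e-01 -5.59123135e-02  1.23809850e-04]
```

View pics/w16.png

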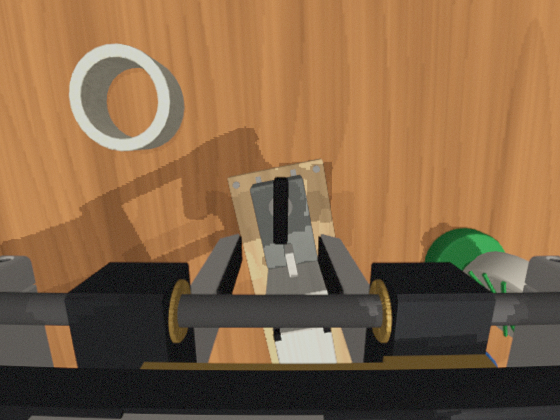

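View pics/s16c.png

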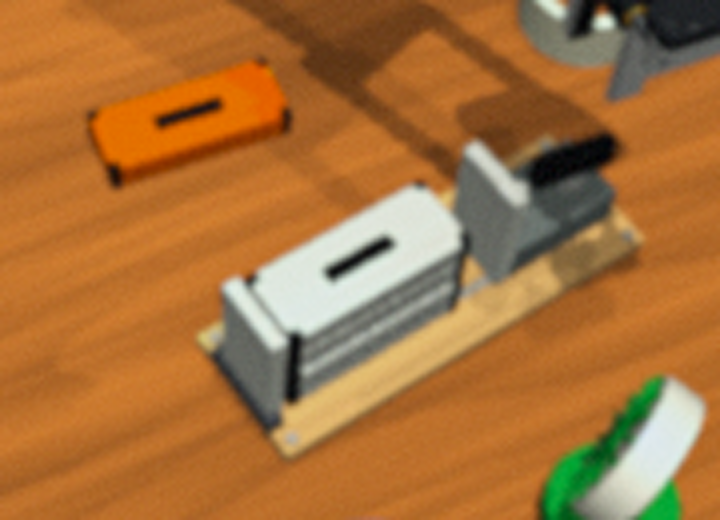

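View pics/t16.png

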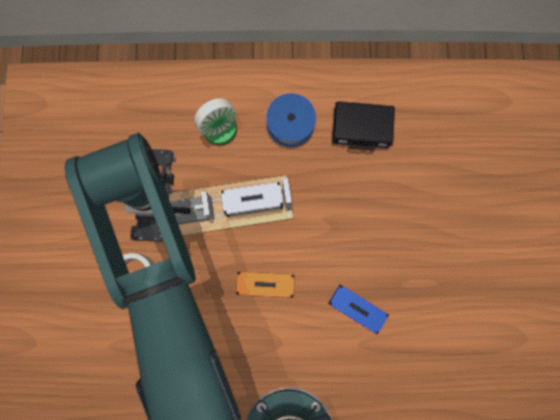

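The pile of three stands square in the jig, and the scene crop shows its layers flush. I check its lateral alignment against the stops in the same top picture.

```bash
python3 - <<'E'
from jig import *
c=load('t16'); Zr=cloud(c)[...,2].astype(np.float32); Z=cv2.medianBlur(Zr,3)
O=np.array([562.5,74.5]); a=np.radians(8.1); yv=np.array([-np.sin(a),np.cos(a)]); R=np.c_[[yv[1],-yv[0]],yv]
J=lambda q:((q-O)@R).round(1)
im=c['image'].astype(int)
m=comp((Z>92)&(Z<107),(253,190)); k,s,b=rect(c,m,100); print('pile top',k,s,np.degrees(b)-90,J(k))
for uv in [(206,203),(287,193)]:
    m=comp((Z>107)&(Z<120),uv); k,s,b=rect(c,m,112.5); print('stop',k,s,np.degrees(b),J(k))
big=cv2.resize(c['image'][160:250,160:300],None,fx=5.5,fy=5.5,interpolation=cv2.INTER_CUBIC); cv2.imwrite('pics/t16c.png',big[:,:,::-1])
E
```

```text
pile top [558.4597168   80.93164825] [57.97529220581055, 139.68008422851562] 7.7344055 [-3.1  6.9]
stop [545.64025879 188.11291504] [12.501958847045898, 54.754215240478516] 8.15319 [ -0.7 114.9]
stop [ 5.74151611e+02 -5.01801491e-01] [11.798062324523926, 54.553382873535156] 8.038216 [  1.  -75.9]
```

View pics/t16c.png

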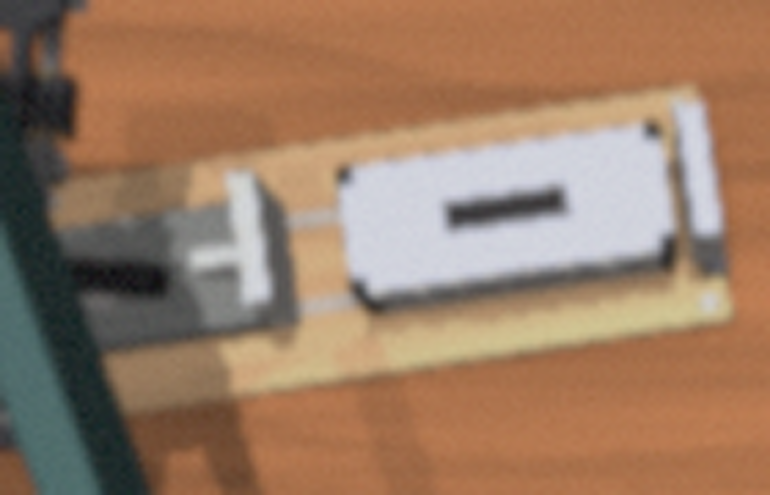

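```bash
cat > face.py <<'E'
from jig import *
O=np.array([562.5,74.5]); a=np.radians(8.1); yv=np.array([-np.sin(a),np.cos(a)]); R=np.c_[[yv[1],-yv[0]],yv]
J=lambda q:((q-O)@R).round(1)
def edges(c,pu,z,prof,lo=(-60,60),step=.25):
    """sample image along jig-x lines at plane z, returns gray profiles"""
    xs=np.arange(lo[0],lo[1],step); out=[]
    K=np.array([[c['fx'],0,c['cx']],[0,c['fy'],c['cy']],[0,0,1]],float); Rw=np.array(c['orientation']); e=np.array(c['eye'])
    im=c['image'].astype(np.float32)
    for y in prof:
        w=np.c_[(O+np.outer(xs,R[:,0])+y*yv),np.full(len(xs),z)]
        p=(w-e)@Rw; p=p*[1,-1,-1]
        uv,_=cv2.projectPoints(p,np.zeros(3),np.zeros(3),K,np.array([float(c['k1']),0,0,0])); uv=uv.reshape(-1,2).astype(np.float32)
        out.append(cv2.remap(im,uv[:,0].reshape(1,-1),uv[:,1].reshape(1,-1),cv2.INTER_LINEAR)[0])
    return xs,np.array(out)
E
cat > lat.py <<'E'
import sys
from face import *
for f in sys.argv[1:]:
  c=load(f)
  for name,z,prof in [('pile',100,[-30,0,20,35,60]),('fixstop',112.5,[-78,-76,-74]),('board',12,[90,100,-82])]:
    for y in prof:
      xs,o=edges(c,None,z,[y],(-75,75)); o=cv2.GaussianBlur(o[0][:,2][None],(9,1),0)[0] # blue
      d=np.diff(o); i=[]
      if name=='board': L=(-70,-40);H=(40,70)
      else: L=(-42,-15);H=(15,42)
      for lo,hi in(L,H):
        s=(xs[:-1]>lo)&(xs[:-1]<hi); k=np.where(s)[0]; dd=d[k] if lo<0 else -d[k]
        i.append((xs[k[np.argmax(dd)]],round(float(dd.max()),1)))
      print(f,name,y,i,'mid',(i[0][0]+i[1][0])/2)
E
python3 lat.py t16 s16
```

```text
t16 pile -30 [(np.float64(-30.25), 5.1), (np.float64(26.75), 4.0)] mid -1.75
t16 pile 0 [(np.float64(-30.0), 5.0), (np.float64(26.25), 4.0)] mid -1.875
t16 pile 20 [(np.float64(-30.25), 5.8), (np.float64(27.0), 4.1)] mid -1.625
t16 pile 35 [(np.float64(-30.5), 5.6), (np.float64(27.0), 4.8)] mid -1.75
t16 pile 60 [(np.float64(-29.25), 5.4), (np.float64(27.75), 3.7)] mid -0.75
t16 fixstop -78 [(np.float64(-27.25), 5.4), (np.float64(29.25), 3.7)] mid 1.0
t16 fixstop -76 [(np.float64(-27.25), 5.9), (np.float64(29.25), 3.5)] mid 1.0
t16 fixstop -74 [(np.float64(-27.25), 5.7), (np.float64(36.5), 3.0)] mid 4.625
t16 board 90 [(np.float64(-54.25), 2.4), (np.float64(55.25), 2.3)] mid 0.5
t16 board 100 [(np.float64(-53.0), 2.7), (np.float64(57.0), 2.4)] mid 2.0
t16 board -82 [(np.float64(-52.25), 2.5), (np.float64(48.5), 3.3)] mid -1.875
s16 pile -30 [(np.float64(-26.25), 6.2), (np.float64(31.25), 4.8)] mid 2.5
s16 pile 0 [(np.float64(-26.5), 6.4), (np.float64(31.75), 5.3)] mid 2.625
s16 pile 20 [(np.float64(-26.5), 6.1), (np.float64(31.75), 4.8)] mid 2.625
s16 pile 35 [(np.float64(-26.25), 6.1), (np.float64(31.75), 4.8)] mid 2.75
s16 pile 60 [(np.float64(-25.25), 5.8), (np.float64(32.0), 4.8)] mid 3.375
s16 fixstop -78 [(np.float64(-23.75), 6.5), (np.float64(34.0), 4.3)] mid 5.125
s16 fixstop -76 [(np.float64(-24.25), 6.5), (np.float64(35.0), 5.0)] mid 5.375
s16 fixstop -74 [(np.float64(-23.25), 5.9), (np.float64(36.0), 5.3)] mid 6.375
s16 board 90 [(np.float64(-69.75), 5.4), (np.float64(59.5), 2.4)] mid -5.125
s16 board 100 [(np.float64(-69.5), 5.3), (np.float64(60.5), 2.3)] mid -4.5
s16 board -82 [(np.float64(-49.5), 3.3), (np.float64(60.25), 2.2)] mid 5.375
```

```bash
cat > yaw.py <<'E'
import sys
from face import *
for f in sys.argv[1:]:
  c=load(f)
  def fit(z,ys,lo,hi,sg,thr=1.2):
    P=[]
    for y in ys:
      xs,o=edges(c,None,z,[y],(lo,hi)); o=cv2.GaussianBlur(o[0][:,2][None],(9,1),0)[0]; d=sg*np.diff(o); k=np.argmax(d)
      if d[k]>thr: P.append((y,xs[k]))
    P=np.array(P); 
    for _ in range(4):
        q=np.polyfit(P[:,0],P[:,1],1); e=P[:,1]-np.polyval(q,P[:,0]); P=P[abs(e)<max(1,1.5*e.std())]
    return 'yaw %.2f x0 %.2f x(60) %.2f n %d'%(8.1-np.degrees(np.arctan(q[0])),q[1],np.polyval(q,60),len(P))
  print(f,'board far',fit(12,range(-60,200,5),45,66,-1))
  print(f,'board near',fit(12,range(-60,200,5),-66,-45,1))
  print(f,'pile far',fit(100,range(-50,60,4),15,42,-1))
  print(f,'pile near',fit(100,range(-50,60,4),-42,-15,1))
  for nm,ys in (('fix',range(-80,-72)),('slide',range(108,122))):
    print(f,nm,[ (lambda xs,o:[xs[:-1][xs[:-1]<0][np.argmax(np.diff(o)[xs[:-1]<0])],xs[:-1][xs[:-1]>0][np.argmax(-np.diff(o)[xs[:-1]>0])]])(*(lambda t:(t[0],cv2.GaussianBlur(t[1][0][:,2][None],(9,1),0)[0]))(edges(c,None,112.5,[y],(-38,38)))) for y in ys])
E
python3 yaw.py t16 t6 s16 | sed 's/np.float64//g'
```

```text
t16 board far yaw 8.72 x0 56.73 x(60) 56.09 n 34
t16 board near yaw 8.44 x0 -53.74 x(60) -54.09 n 40
t16 pile far yaw 7.44 x0 26.76 x(60) 27.45 n 24
t16 pile near yaw 7.91 x0 -29.71 x(60) -29.51 n 26
t16 fix [[(-25.5), (31.5)], [(-27.75), (30.75)], [(-27.25), (29.25)], [(-27.25), (29.25)], [(-27.25), (29.25)], [(-27.25), (29.25)], [(-27.25), (36.5)], [(-27.25), (36.25)]]
t16 slide [[(-25.0), (36.5)], [(-25.25), (36.25)], [(-27.0), (29.5)], [(-27.5), (29.25)], [(-27.5), (29.5)], [(-27.25), (29.5)], [(-26.75), (29.75)], [(-26.75), (29.25)], [(-26.75), (30.0)], [(-26.75), (30.25)], [(-27.0), (29.75)], [(-27.0), (30.0)], [(-35.5), (30.0)], [(-35.0), (30.25)]]
t6 board far yaw 8.48 x0 56.52 x(60) 56.12 n 39
t6 board near yaw 8.34 x0 -53.80 x(60) -54.05 n 41
t6 pile far yaw 8.23 x0 39.95 x(60) 39.81 n 24
t6 pile near yaw 8.86 x0 -32.90 x(60) -33.69 n 14
t6 fix [[(-27.75), (31.25)], [(-27.75), (31.0)], [(-27.25), (29.25)], [(-27.5), (29.25)], [(-27.25), (29.25)], [(-27.25), (29.25)], [(-27.25), (34.5)], [(-27.25), (36.5)]]
t6 slide [[(-27.25), (36.25)], [(-27.25), (36.5)], [(-27.0), (29.25)
[... 184 characters left out ...]
[(-35.5), (29.75)], [(-9.25), (28.25)]]
s16 board far yaw 8.46 x0 60.60 x(60) 60.23 n 35
s16 board near yaw 7.86 x0 -65.33 x(60) -65.08 n 29
s16 pile far yaw 7.77 x0 31.34 x(60) 31.69 n 27
s16 pile near yaw 8.06 x0 -26.32 x(60) -26.27 n 26
s16 fix [[(-22.5), (33.0)], [(-24.0), (34.5)], [(-23.75), (34.0)], [(-23.5), (35.0)], [(-24.25), (35.0)], [(-23.5), (34.5)], [(-23.25), (36.0)], [(-24.25), (35.0)]]
s16 slide [[(-23.25), (32.25)], [(-23.25), (30.25)], [(-24.0), (33.25)], [(-24.75), (32.0)], [(-25.25), (31.25)], [(-24.25), (30.75)], [(-23.75), (32.0)], [(-25.25), (31.5)], [(-24.25), (33.75)], [(-24.25), (32.75)], [(-25.25), (33.25)], [(-26.25), (30.5)], [(-26.0), (31.0)], [(-25.0), (28.0)]]
```

Both cameras put the pile about 2.5 mm toward −x of the stop centreline, with a small yaw lag. I regrip low on the pile, nudge it over gently, and measure again.

>>> {"api": "servo_tool", "payload": {"deltas": [[0.006,-0.044,0,0,0,0.07,-1],[0.012,-0.09,0,0,0,0.14,-1],[0.018,-0.135,0,0,0,0.199,-1],[0.0247,-0.176,0,0,0,0.199,-1],[0.0247,-0.176,0,0,0,0.199,-1],[0.0247,-0.176,0,0,0,0.199,-1]]}}

```text
clock: 27.05
tcp_pos: [562.8, 84.2, 376.7]
orientation: [[-0.142, 0.99, 0.0], [0.99, 0.142, 0.001], [0.001, 0.0, -1.0]]
wrist_force: [0.2, -0.1, 0.4]
width: 93.8
```

>>> {"api": "servo_tool", "payload": {"deltas": [[0,0,-0.05,0,0,0,-1],[0,0,-0.1,0,0,0,-1],[0,0,-0.135,0,0,0,-1],[0,0,-0.15,0,0,0,-1],[0,0,-0.156,0,0,0,-1],[0,0,-0.156,0,0,0,-1]]}}

```text
clock: 27.8
tcp_pos: [563.3, 85.3, 221.9]
orientation: [[-0.144, 0.99, 0.002], [0.99, 0.144, 0.0], [-0.0, 0.002, -1.0]]
wrist_force: [0.4, -0.3, 0.6]
width: 93.9
```

Next I close gently, shift by +2.5 mm in jig x, turn slightly, and open.

>>> {"api": "servo_tool", "payload": {"deltas": [[0,0,0,0,0,0,0.3],[0,0,0,0,0,0,0.6],[0,0,0,0,0,0,0.6],[0,0,0,0,0,0,0.6],[0,0,0,0,0,0,0.6],[0.0008,0.0001,0,0,0,0.002,0.6],[0.0016,0.0002,0,0,0,0.004,0.6],[0.0025,0.0004,0,0,0,0.005,0.6],[0.0025,0.0004,0,0,0,0.005,0.6],[0.0025,0.0004,0,0,0,0.005,0.6]], "newtons": 15}}

```text
clock: 29.05
tcp_pos: [564.5, 85.1, 221.0]
orientation: [[-0.149, 0.989, -0.003], [0.989, 0.149, -0.001], [-0.0, -0.004, -1.0]]
wrist_force: [-6.1, -1.3, 6.4]
width: 55.6
```

```bash
python3 - <<'E'
from jig import *
w=snap('wrist','w17')
o=r.get_obs(); t=o['tcp_pos'];Y=o['orientation'][:,1];print(t,o['width'],o['wrist_force'],Y)
E
```

```text
[564.47233533  85.11649632 220.9803008 ] 56.309376773424226 [-6.80168471 -1.40944654  6.40445462] [ 0.98887423  0.14871008 -0.00361602]
```

View pics/w17.png

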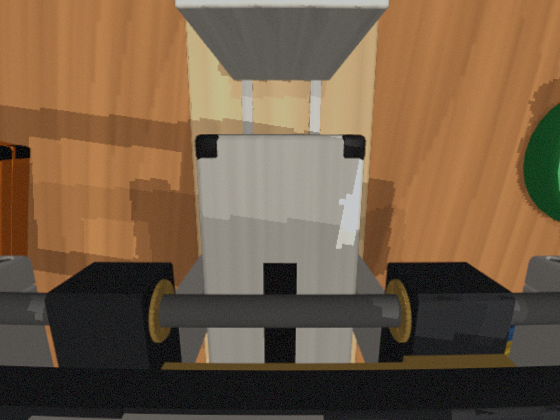

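The gripper straddles the pile with a 56 mm opening. I open, rise, and measure again from the knob hover.

>>> {"api": "servo_tool", "payload": {"deltas": [[0,0,0,0,0,0,-0.3],[0,0,0,0,0,0,-1],[0,0,0,0,0,0,-1],[0,0,0.05,0,0,0,-1],[0,0,0.11,0,0,0,-1],[-0.006,0.02,0.15,0,0,0,0],[-0.013,0.07,0.155,0,0,-0.1,0],[-0.019,0.12,0.155,0,0,-0.206,0],[-0.026,0.1755,0.155,0,0,-0.206,0],[-0.026,0.1755,0.155,0,0,-0.206,0]]}}

```text
clock: 30.35
tcp_pos: [538.5, 264.2, 375.3]
orientation: [[0.051, 0.999, -0.0], [0.999, -0.051, 0.001], [0.001, -0.0, -1.0]]
wrist_force: [-0.5, -0.1, 0.2]
width: 48.4
```

```bash
python3 - <<'E'
from jig import *
w=snap('wrist','w18');w=snap('top','t18');w=snap('scene','s18')
o=r.get_obs(); t=o['tcp_pos'];Y=o['orientation'][:,1];print(t,o['width'],o['wrist_force'],Y)
im=cv2.imread('pics/s18.png'); cv2.imwrite('pics/s18c.png',cv2.resize(im[140:270,220:400],None,fx=4,fy=4,interpolation=cv2.INTER_CUBIC))
E
python3 lat.py t18 s18|grep -v board|sed 's/np.float64//g';python3 yaw.py t18 s18 | grep pile
```

```text
[539.52805409 260.30598586 375.44955953] 47.03449631692679 [-0.1922982   0.18464659 -0.3223707 ] [ 9.98360904e-01 -5.72320277e-02  1.64081773e-05]
t18 pile -30 [((-28.0), 4.7), ((29.0), 4.0)] mid 0.5
t18 pile 0 [((-28.0), 5.7), ((28.75), 4.5)] mid 0.375
t18 pile 20 [((-28.0), 5.3), ((29.25), 4.3)] mid 0.625
t18 pile 35 [((-27.5), 5.4), ((29.25), 4.3)] mid 0.875
t18 pile 60 [((-27.75), 4.9), ((28.25), 4.1)] mid 0.25
t18 fixstop -78 [((-27.25), 5.5), ((30.75), 3.5)] mid 1.75
t18 fixstop -76 [((-27.25), 5.9), ((29.25), 3.1)] mid 1.0
t18 fixstop -74 [((-27.25), 5.6), ((36.25), 2.8)] mid 4.5
s18 pile -30 [((-24.25), 6.4), ((33.75), 4.6)] mid 4.75
s18 pile 0 [((-23.75), 6.0), ((33.5), 5.0)] mid 4.875
s18 pile 20 [((-24.75), 6.2), ((33.75), 4.8)] mid 4.5
s18 pile 35 [((-24.5), 5.9), ((33.75), 5.1)] mid 4.625
s18 pile 60 [((-25.25), 6.4), ((34.0), 4.9)] mid 4.375
s18 fixstop -78 [((-23.75), 6.8), ((34.0), 4.4)] mid 5.125
s18 fixstop -76 [((-24.25), 6.8), ((34.75), 4.6)] mid 5.25
s18 fixstop -74 [((-23.5), 5.9), ((37.0), 4.8)] mid 6.75
t18 pile far yaw 8.40 x0 28.77 x(60) 28.46 n 24
t18 pile near yaw 8.05 x0 -27.49 x(60) -27.44 n 26
s18 pile far yaw 8.05 x0 33.57 x(60) 33.62 n 28
s18 pile near yaw 8.45 x0 -24.15 x(60) -24.51 n 28
```

View pics/s18c.png

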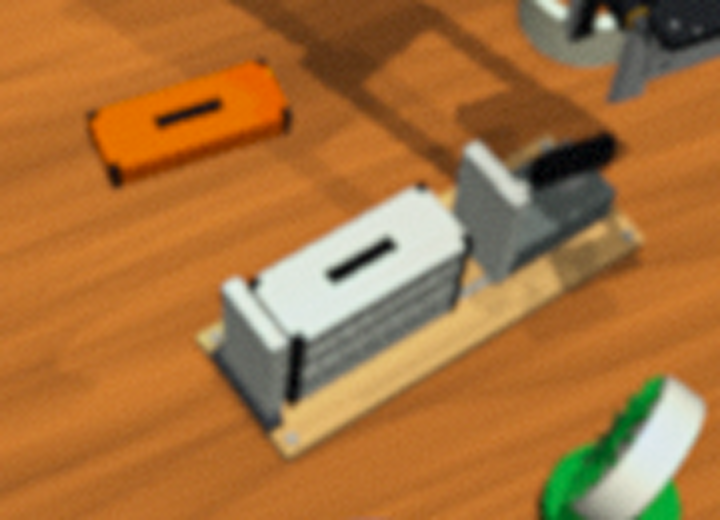

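The pile is within about 0.5 mm of the centreline and 0.2° of the jig's yaw. Now I go back to the knob.

>>> {"api": "servo_tool", "payload": {"deltas": [[-0.001,0,-0.05,0,0,0,0],[-0.001,0,-0.09,0,0,0,0],[-0.001,0,-0.11,0,0,0,0],[-0.001,0,-0.1205,0,0,0,0],[-0.001,0,-0.1205,0,0,0,0],[-0.001,0,-0.1205,0,0,0,1],[-0.001,0,-0.1205,0,0,0,1],[-0.001,0,-0.1205,0,0,0,1],[-0.001,0,-0.1205,0,0,0,1],[-0.001,0,-0.1205,0,0,0,1]], "newtons": 60}}

```text
clock: 31.75
tcp_pos: [538.2, 261.0, 255.8]
orientation: [[0.057, 0.998, -0.0], [0.998, -0.057, 0.0], [0.0, -0.0, -1.0]]
wrist_force: [-1.9, 0.5, 2.8]
width: 13.2
```

```bash
python3 - <<'E'
from jig import *
w=snap('wrist','w19')
o=r.get_obs(); t=o['tcp_pos'];Y=o['orientation'][:,1];print(t,o['width'],o['wrist_force'],o['moment'],Y)
E
```

```text
[538.18066456 260.97318897 255.75091474] 13.102241904067078 [-2.62577689 -0.00851964  3.76216367] [-0.07562902  0.3434355  -0.10859682] [ 9.98377350e-01 -5.69443594e-02 -8.67110061e-05]
```

View pics/w19.png

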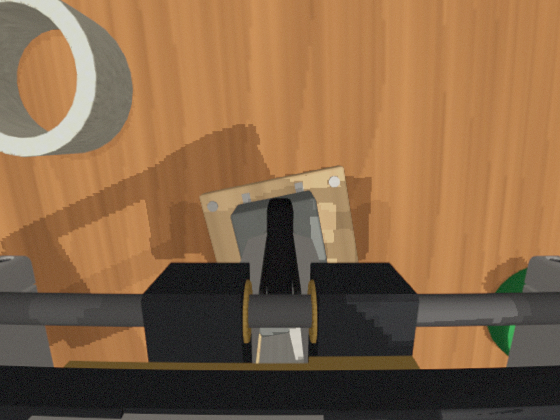

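>>> {"api": "servo_tool", "payload": {"deltas": [[0.0009,-0.006,0,0,0,0,1],[0.0017,-0.012,0,0,0,0,1],[0.0026,-0.018,0,0,0,0,1],[0.0033,-0.023,0,0,0,0,1],[0.004,-0.028,0,0,0,0,1],[0.0044,-0.031,0,0,0,0,1],[0.0047,-0.033,0,0,0,0,1],[0.0047,-0.033,0,0,0,0,1]]}}

```text
clock: 32.8
tcp_pos: [542.9, 228.1, 255.7]
orientation: [[0.057, 0.998, 0.0], [0.998, -0.057, 0.002], [0.002, -0.0, -1.0]]
wrist_force: [-3.9, 3.1, 5.2]
width: 13.7
```

```bash
python3 - <<'E'
from jig import *
w=snap('scene','s20');snap('top','t20')
o=r.get_obs(); t=o['tcp_pos'];Y=o['orientation'][:,1];print(t,o['width'],o['wrist_force'],o['moment'],Y)
im=cv2.imread('pics/s20.png'); cv2.imwrite('pics/s20c.png',cv2.resize(im[140:270,220:400],None,fx=4,fy=4,interpolation=cv2.INTER_CUBIC))
E
```

```text
[542.91717214 228.14154545 255.72800389] 13.452337543654398 [-4.14478012  3.50332473  5.47404568] [ 0.56087705  0.56488845 -0.11773379] [ 9.98375013e-01 -5.69853540e-02 -4.63696110e-05]
```

View pics/s20c.png

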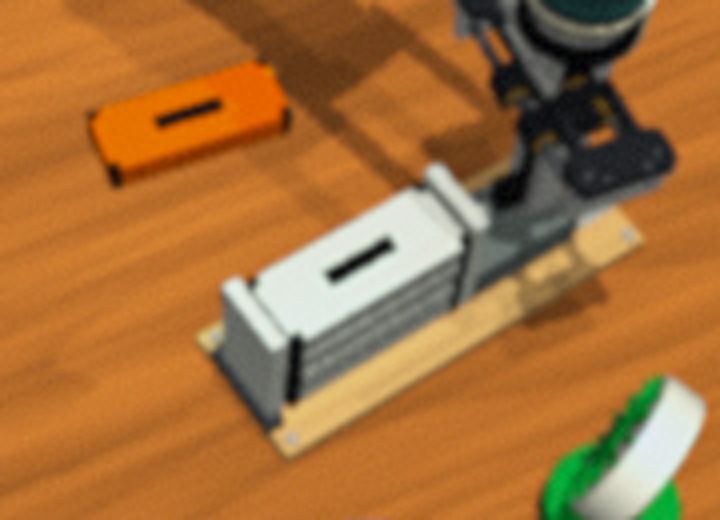

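The stop is now almost at the pile. I creep forward while watching the force.

>>> {"api": "servo_tool", "payload": {"deltas": [[0.0001,-0.001,0,0,0,0,1],[0.0003,-0.002,0,0,0,0,1],[0.0004,-0.003,0,0,0,0,1],[0.0004,-0.003,0,0,0,0,1]]}}

```text
clock: 33.4
tcp_pos: [543.3, 225.5, 255.7]
orientation: [[0.057, 0.998, 0.0], [0.998, -0.057, 0.003], [0.003, -0.0, -1.0]]
wrist_force: [-3.5, 5.3, 4.8]
width: 13.6
```

>>> {"api": "servo_tool", "payload": {"deltas": [[0.0001,-0.0005,0,0,0,0,1],[0.0001,-0.001,0,0,0,0,1],[0.0002,-0.0015,0,0,0,0,1],[0.0002,-0.0015,0,0,0,0,1]]}}

```text
clock: 33.9
tcp_pos: [543.5, 224.1, 255.7]
orientation: [[0.057, 0.998, 0.0], [0.998, -0.057, 0.003], [0.003, -0.0, -1.0]]
wrist_force: [-3.9, 5.6, 4.8]
width: 13.7
```

>>> {"api": "servo_tool", "payload": {"deltas": [[0.0001,-0.0005,0,0,0,0,1],[0.0001,-0.001,0,0,0,0,1],[0.0001,-0.001,0,0,0,0,1]]}}

```text
clock: 34.28
tcp_pos: [543.6, 223.1, 255.7]
orientation: [[0.057, 0.998, 0.0], [0.998, -0.057, 0.003], [0.003, 0.0, -1.0]]
wrist_force: [-2.7, 5.6, 5.8]
width: 13.7
```

>>> {"api": "servo_tool", "payload": {"deltas": [[0.0001,-0.0005,0,0,0,0,1],[0.0001,-0.001,0,0,0,0,1],[0.0001,-0.001,0,0,0,0,1]]}}

```text
clock: 34.65
tcp_pos: [543.7, 222.0, 255.7]
orientation: [[0.057, 0.998, 0.0], [0.998, -0.057, 0.003], [0.003, 0.0, -1.0]]
wrist_force: [-2.9, 4.5, 5.2]
width: 13.6
```

>>> {"api": "servo_tool", "payload": {"deltas": [[0.0001,-0.0005,0,0,0,0,1],[0.0001,-0.001,0,0,0,0,1],[0.0001,-0.001,0,0,0,0,1]]}}

```text
clock: 35.02
tcp_pos: [543.8, 221.5, 255.7]
orientation: [[0.057, 0.998, 0.0], [0.998, -0.057, 0.005], [0.005, 0.0, -1.0]]
wrist_force: [-2.5, 6.1, 4.3]
width: 13.5
```

>>> {"api": "servo_tool", "payload": {"deltas": [[0.0001,-0.0005,0,0,0,0,1],[0.0001,-0.001,0,0,0,0,1],[0.0001,-0.001,0,0,0,0,1]]}}

```text
clock: 35.4
tcp_pos: [543.8, 221.1, 255.7]
orientation: [[0.056, 0.998, 0.0], [0.998, -0.056, 0.006], [0.006, -0.0, -1.0]]
wrist_force: [-3.3, 9.0, 3.3]
width: 13.6
```

```bash
python3 - <<'E'
from jig import *
w=snap('scene','s21');t=snap('top','t21')
o=r.get_obs(); print(o['tcp_pos'],o['width'],o['wrist_force'],o['moment'])
im=cv2.imread('pics/s21.png'); im2=cv2.imread('pics/t21.png')
a=cv2.resize(im[170:270,260:360],(540,540),interpolation=cv2.INTER_CUBIC); cv2.imwrite('pics/s21c.png',a)
E
```

```text
[543.77942159 221.08445927 255.72239419] 13.529523101754565 [-2.83766982  8.81704362  4.85177481] [ 1.35580205  0.58684293 -0.14504339]
```

View pics/s21c.png

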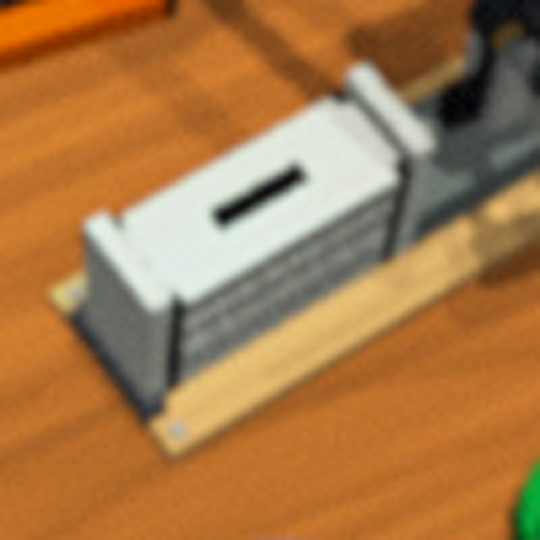

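>>> {"api": "servo_tool", "payload": {"deltas": [[0,-0.0005,0,0,0,0,1],[0.0001,-0.001,0,0,0,0,1],[0.0001,-0.001,0,0,0,0,1]]}}

```text
clock: 35.88
tcp_pos: [543.8, 220.7, 255.7]
orientation: [[0.056, 0.998, 0.0], [0.998, -0.056, 0.008], [0.008, -0.0, -1.0]]
wrist_force: [-4.3, 10.2, 3.9]
width: 13.6
```

Motion has stalled while the force rises to 10 N, so the pile is seated against the fixed stop. Now I turn the knob back clockwise while holding that pressure.

>>> {"api": "servo_tool", "payload": {"deltas": [[0,0,0,0,0,-0.12,1],[0,0,0,0,0,-0.24,1],[0,0,0,0,0,-0.36,1],[0,0,0,0,0,-0.48,1],[0,0,0,0,0,-0.6,1],[0,0,0,0,0,-0.7,1],[0,0,0,0,0,-0.7,1]]}}

```text
clock: 36.75
tcp_pos: [543.3, 221.0, 255.7]
orientation: [[0.686, 0.728, -0.001], [0.728, -0.686, 0.008], [0.005, -0.007, -1.0]]
wrist_force: [-4.6, 11.8, 4.7]
width: 13.8
```

```bash
python3 - <<'E'
from jig import *
o=r.get_obs(); print(o['tcp_pos'],o['width'],o['wrist_force'],o['moment'],o['orientation'][:,1],o['joint_pos'])
w=snap('wrist','w22')
E
```

```text
[543.27172877 220.99861997 255.73878426] 13.772242081980664 [-4.64395508 11.80000036  4.68784964] [ 1.86694116  0.91248701 -0.09507886] [ 0.72768068 -0.68588302 -0.00673161] [0.28752022 0.24071305 1.49521025 0.00849215 1.404671   1.041975  ]
```

View pics/w22.png

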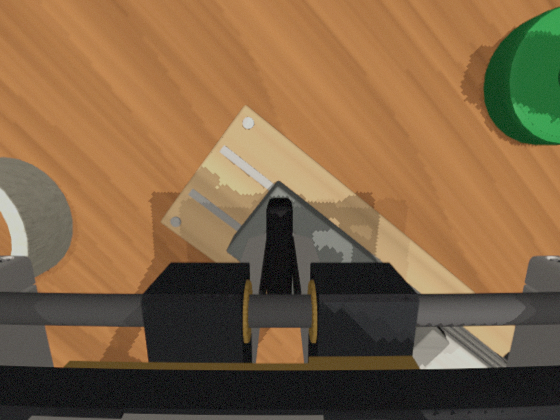

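>>> {"api": "servo_tool", "payload": {"deltas": [[0,0,0,0,0,-0.12,1],[0,0,0,0,0,-0.24,1],[0,0,0,0,0,-0.36,1],[0,0,0,0,0,-0.48,1],[0,0,0,0,0,-0.6,1],[0,0,0,0,0,-0.68,1],[0,0,0,0,0,-0.7,1],[0,0,0,0,0,-0.7,1]]}}

```text
clock: 37.8
tcp_pos: [543.0, 221.6, 255.8]
orientation: [[0.993, 0.118, -0.002], [0.118, -0.993, 0.009], [-0.001, -0.009, -1.0]]
wrist_force: [-6.1, 12.7, 5.0]
width: 13.7
```

```bash
python3 - <<'E'
from jig import *
o=r.get_obs(); Y=o['orientation'][:,1]; print(o['tcp_pos'],o['width'],o['wrist_force'],o['moment'],np.degrees(np.arctan2(Y[1],Y[0])))
w=snap('wrist','w23')
E
```

```text
[542.98899877 221.57136925 255.77711639] 13.673861042872945 [-6.13745509 12.74106439  5.01511655] [2.16806977 1.0603188  0.73447735] -83.24425482276688
```

View pics/w23.png

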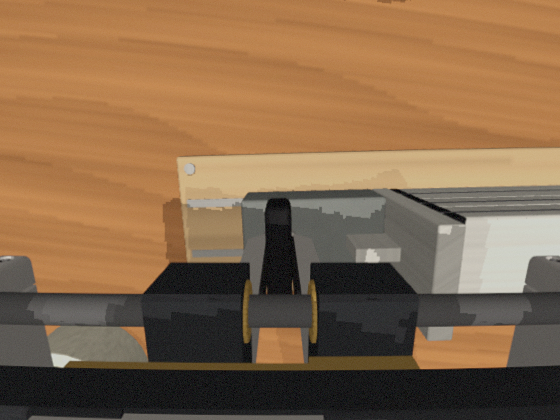

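The moment has risen to 0.73 N m at the bar's square position, so the knob is on its tight stop. I relieve the push, open, and lift.

>>> {"api": "servo_tool", "payload": {"deltas": [[0,0.001,0,0,0,0,1],[-0.0005,0.002,0,0,0,0,1],[-0.0005,0.003,0,0,0,0,1],[-0.0005,0.003,0,0,0,0,1]]}}

```text
clock: 38.35
tcp_pos: [542.9, 222.7, 255.8]
orientation: [[0.993, 0.117, -0.002], [0.117, -0.993, 0.004], [-0.001, -0.004, -1.0]]
wrist_force: [-5.3, 6.0, 5.6]
width: 13.5
```

>>> {"api": "servo_tool", "payload": {"deltas": [[0,0,0,0,0,0,0.2],[0,0,0,0,0,0,0.2],[0,0,0,0,0,0,0.2],[0,0,0.03,0,0,0,0.2],[0,0,0.08,0,0,0,0.2],[-0.05,0.03,0.13,0,0,0,0],[-0.1,0.06,0.15,0,0,0,0],[-0.15,0.09,0.15,0,0,0,0],[-0.15,0.09,0.15,0,0,0,0]]}}

```text
clock: 39.48
tcp_pos: [391.2, 312.6, 406.1]
orientation: [[0.993, 0.118, 0.001], [0.118, -0.993, 0.001], [0.002, -0.001, -1.0]]
wrist_force: [0.5, 0.1, -0.9]
width: 47.3
```

```bash
python3 - <<'E'
from jig import *
w=snap('scene','s24');t=snap('top','t24')
o=r.get_obs(); print(o['tcp_pos'],o['width'],o['wrist_force'],o['moment'])
im=cv2.imread('pics/s24.png'); im2=cv2.imread('pics/t24.png')
a=cv2.resize(im[150:270,260:400],(700,600),interpolation=cv2.INTER_CUBIC); cv2.imwrite('pics/s24c.png',a)
a=cv2.resize(im2[160:250,160:300],(770,495),interpolation=cv2.INTER_CUBIC); cv2.imwrite('pics/t24c.png',a)
E
python3 lat.py t24 s24|grep -v board|sed 's/np.float64//g';python3 yaw.py t24 s24 | grep pile
```

```text
[393.20009257 311.58304842 405.00834495] 46.7805898107242 [-0.08087107 -1.19182325 -0.18620112] [ 0.0710825  -0.03259224 -0.01004603]
t24 pile -30 [((-28.0), 5.3), ((29.0), 3.5)] mid 0.5
t24 pile 0 [((-28.0), 4.9), ((28.75), 4.1)] mid 0.375
t24 pile 20 [((-28.0), 5.7), ((29.25), 4.0)] mid 0.625
t24 pile 35 [((-27.5), 5.2), ((29.25), 4.1)] mid 0.875
t24 pile 60 [((-29.25), 4.8), ((27.75), 3.4)] mid -0.75
t24 fixstop -78 [((-27.25), 5.1), ((29.25), 3.6)] mid 1.0
t24 fixstop -76 [((-27.25), 5.2), ((29.25), 3.3)] mid 1.0
t24 fixstop -74 [((-27.0), 5.2), ((36.5), 2.9)] mid 4.75
s24 pile -30 [((-24.25), 6.5), ((33.5), 5.1)] mid 4.625
s24 pile 0 [((-24.75), 5.6), ((33.5), 4.4)] mid 4.375
s24 pile 20 [((-24.75), 6.1), ((34.0), 4.8)] mid 4.625
s24 pile 35 [((-24.5), 6.0), ((33.75), 4.8)] mid 4.625
s24 pile 60 [((-25.25), 6.1), ((33.75), 5.1)] mid 4.25
s24 fixstop -78 [((-24.0), 6.5), ((34.0), 4.0)] mid 5.0
s24 fixstop -76 [((-24.5), 6.4), ((35.0), 5.2)] mid 5.25
s24 fixstop -74 [((-23.5), 5.9), ((34.25), 5.1)] mid 5.375
t24 pile far yaw 8.16 x0 28.67 x(60) 28.61 n 28
t24 pile near yaw 8.10 x0 -27.88 x(60) -27.88 n 25
s24 pile far yaw 8.14 x0 33.38 x(60) 33.34 n 28
s24 pile near yaw 8.46 x0 -24.39 x(60) -24.77 n 28
```

View pics/s24c.png

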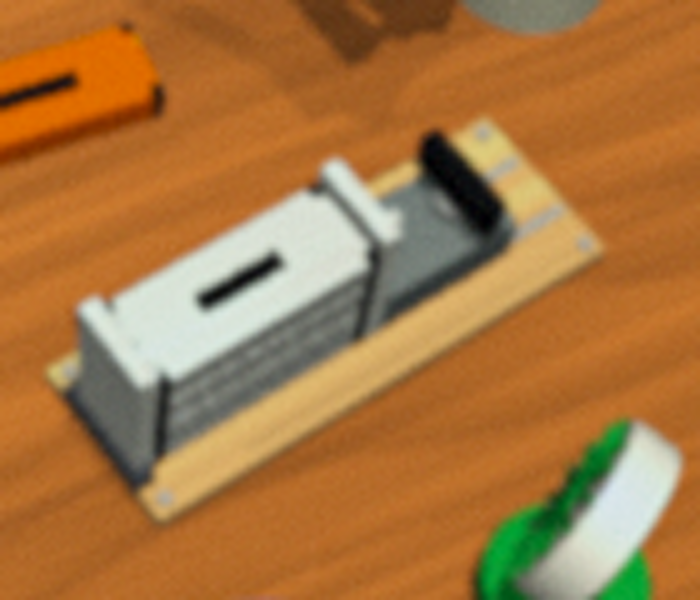

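View pics/t24c.png

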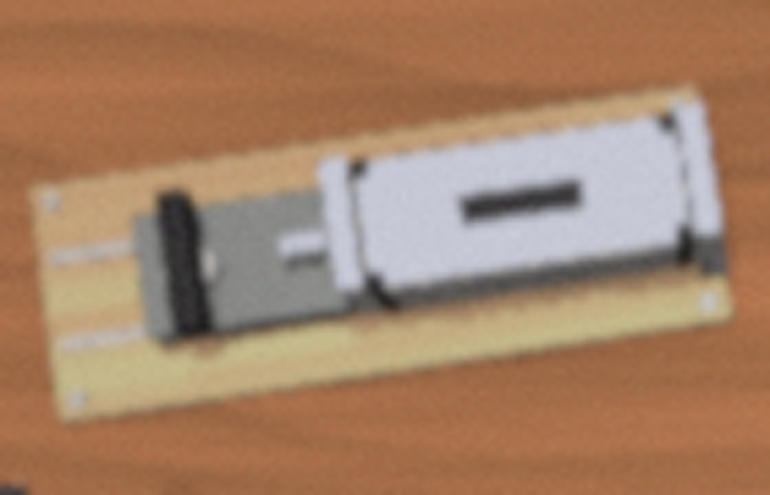

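Pile, stops and knob all look right. A last check of the gap and the knob angle.

```bash
python3 - <<'E'
from face import *
c=load('t24'); Z=cv2.medianBlur(cloud(c)[...,2].astype(np.float32),3)
m=comp((Z>74)&(Z<92),(194,207)); k,s,b=rect(c,m,83.5); print('knob',J(k),s,np.degrees(b))
# y profile along jig-y at stop-top height
K=np.array([[c['fx'],0,c['cx']],[0,c['fy'],c['cy']],[0,0,1]],float)
for x in (-22,0,22):
  ys=np.arange(-95,100,.5); w=np.c_[O+np.outer(ys,yv)+x*R[:,0],np.full(len(ys),112.)]
  p=(w-c['eye'])@c['orientation']*[1,-1,-1]
  uv=cv2.projectPoints(p,np.zeros(3),np.zeros(3),K,np.array([float(c['k1']),0,0,0]))[0].reshape(-1,2).astype(np.float32)
  g=cv2.remap(c['image'].astype(np.float32),uv[:,0].reshape(1,-1),uv[:,1].reshape(1,-1),cv2.INTER_LINEAR)[0].mean(1)
  print(x,[(round(float(y),1),int(v)) for y,v in zip(ys[::4],g[::4]) if y<-62 or y>60])
E
```

```text
knob [ -0.  149.6] [14.668878555297852, 58.80183410644531] 7.884104
-22 [(-95.0, 113), (-93.0, 113), (-91.0, 112), (-89.0, 111), (-87.0, 109), (-85.0, 109), (-83.0, 133), (-81.0, 170), (-79.0, 190), (-77.0, 199), (-75.0, 199), (-73.0, 189), (-71.0, 168), (-69.0, 136), (-67.0, 118), (-65.0, 130), (-63.0, 161), (61.0, 177), (63.0, 156), (65.0, 135), (67.0, 126), (69.0, 138), (71.0, 174), (73.0, 196), (75.0, 202), (77.0, 201), (79.0, 193), (81.0, 174), (83.0, 149), (85.0, 137), (87.0, 138), (89.0, 138), (91.0, 140), (93.0, 140), (95.0, 140), (97.0, 139), (99.0, 137)]
0 [(-95.0, 106), (-93.0, 106), (-91.0, 103), (-89.0, 103), (-87.0, 103), (-85.0, 113), (-83.0, 139), (-81.0, 173), (-79.0, 196), (-77.0, 204), (-75.0, 203), (-73.0, 193), (-71.0, 176), (-69.0, 170), (-67.0, 187), (-65.0, 200), (-63.0, 201), (61.0, 203), (63.0, 203), (65.0, 197), (67.0, 180), (69.0, 168), (71.0, 173), (73.0, 191), (75.0, 203), (77.0, 203), (79.0, 196), (81.0, 183), (83.0, 170), (85.0, 165), (87.0, 166), (89.0, 168), (91.0, 166), (93.0, 169), (95.0, 167), (97.0, 165), (99.0, 163)]
22 [(-95.0, 111), (-93.0, 111), (-91.0, 111), (-89.0, 111), (-87.0, 109), (-85.0, 110), (-83.0, 134), (-81.0, 167), (-79.0, 191), (-77.0, 202), (-75.0, 202), (-73.0, 194), (-71.0, 166), (-69.0, 129), (-67.0, 106), (-65.0, 110), (-63.0, 139), (61.0, 166), (63.0, 129), (65.0, 98), (67.0, 93), (69.0, 121), (71.0, 164), (73.0, 192), (75.0, 201), (77.0, 203), (79.0, 200), (81.0, 193), (83.0, 176), (85.0, 162), (87.0, 157), (89.0, 157), (91.0, 158), (93.0, 159), (95.0, 159), (97.0, 157), (99.0, 156)]
```

The stop faces are at about −70 and +70 mm, giving a gap of about 140 mm. The knob is at 149.6 mm, where 150 mm is expected, and its bar is square to the jig (7.9° against 8.1°), which is fully tight. I hand the job in.

```bash
python3 -c "
from plant import r
o=r.get_obs();print(o['clock'],o['wrist_force'],abs(o['qvel']).max());print(r.finish_job())"
```

```text
39.575 [-0.08087107 -1.19182325 -0.18620112] 0.03763085364210454
the job is handed in; nothing more can be done
None
```

The bundle is made up in the jig and handed in at about 40 s, with the sliding stop locked against the pile.

**What I did:** I freed the knob, slid the stop back about 62 mm, and stacked the deep case with the two slim cases on it; only two slim cases were there. I then pushed the stop up against the pile (about 10 N at contact) and turned the knob back until it met its tight stop. The other things on the table were left alone.

**Last checks:**
- **Gap:** the stop faces measure about 140 mm apart, and the knob is 149.6 mm along the jig where 150 mm is expected.
- **Lock:** the knob bar is square to the jig (7.9° against 8.1°), and the turning moment rose to 0.73 N m at the end. I did not test the lock by pulling on it.
- **Pile:** it is within about 0.6 mm of the fixed stop's centreline in both cameras. Its edges measured 8.1–8.5° against the jig's 8.0–8.5°.

**What went wrong or disagreed:**
- My first grip on the knob was too low and probably closed on the hub, so I raised the tool and gripped again.
- The pile first stood about 2.5 mm off centre, so I regripped it low and nudged it across.
- The two fixed cameras differ by about 4 mm in absolute sideways position, so I judged the centring by comparing pile and stop within each picture.

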